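Turn mounted specimens out of their mould and load the grinder

ROBOT

A 6-joint arm with a two-finger parallel gripper is mounted at the origin on the work surface. World frame = base frame: x ahead of the robot, y to its left, z up, the work surface at z = 0. Lengths are in m, angles in rad, forces in N, time in s.
With the tool pointing down it reaches from about 0.325 to 0.775 m from the base axis. Payload 5.5 kg.
Tool frame: the origin (TCP) lies on the centre line of the jaws, within the pads' length; the fingertips stand 17 mm ahead of it and the grasp point (between the pads) lies 2 mm behind it; z points along the fingers, y is the line along which they close (so a half turn about z gives the same grasp; the last joint's range is limited). The gripper opens to 88 mm and grips with 3 to 60 N. Pads are 20 mm wide; open, the fingers measure 115 mm over their backs; the gripper's body (75 mm by 178 mm) begins 61 mm behind the grasp point.
Start: joints at [-1.234, 0.091, 1.231, -0, 1.82, -0.057], TCP at [0.23, -0.554, 0.205] pointing down, gripper open.
Joint ranges: [-2.87, 2.87], [-0.86, 2.18], [0.17, 2.46], [-1.51, 4.65], [0.06, 2.69], [-2.65, 2.65]. Speed limits (rad/s): [2.57, 2.57, 3.01, 3.14, 3.14, 3.14].

INTERFACE

Orientations are given as a unit quaternion [x, y, z, w].
In Python, from plant import ctrl gives the robot as it stands. The module is installed in compiled form; this text tells all that it offers.
- The arm moves only by the tool step_arm, never from a script. Its argument "series" is a list of rows, each a list of 7 numbers: the shift along the world's x, y, z in cm, then the turn, a rotation vector about the world's x, y, z in degrees, then the opening, from -1 (shut) to 1 (fully open). A call has 1 to 20 rows; each row shifts and turns the commanded pose from where the row before left it; what a row does not reach is not made up. A row lasts 1/8 s, in which the tool goes at most 62.5 mm and 10.7 degrees, less where a joint would pass 70% of its speed; a pose out of reach is approached as far as the arm can. A call with a gripper value outside its range is refused whole. The fingers move at their own pace and stop on an object; "grip_force" is the grip in N (left out, the last holds). Time passes only in rows, so rows that do not move let the fingers close. It gives the time, the measured TCP pose, the force, the opening and the grip force at its end, in the units of the state.
- ctrl.sense(): the state, without advancing time (a new reading comes with each control period).
- ctrl.snapshot(name): name is "scene" or "top" or "wrist"; returns a dict with "color" (384x512x3 uint8, red, green, blue), "fx", "fy", "cx", "cy" (pixels), "rvec" (rotation vector, rad) and "tvec" (3), from world to camera coordinates, as OpenCV has them. Camera axes: x right, y down, z forward; pixel columns grow to the right and rows downward; lengths in m; the calibration is good to about 2 mm. A picture is of the moment at which its call begins. There is no depth.
- ctrl.close_job(): hands the job in; it is judged then, once.
Trained networks look in a picture, given as the dict that the camera call returned (one of the last four; its "shot" number tells which), for a name from the list of things; names that differ only in an ending like _2 or _b are one class to them, and where a whole thing is asked for, a point or a joint stands for the part that bears it (a point fixed in the world has none). Each returns a list of dicts, best first, with "score" (0 to 1); they miss things now and then, are a little off and sometimes report something else, mostly with a low value. They report only what shows in the picture. A call takes as long as a camera call. They do not tell look-alikes from the thing itself.
- ctrl.cut_out(picture, thing): "region" (384x512 bool, what is visible of it).
- ctrl.mark_of(picture, thing): "location" ([x, y, z] in m, in world coordinates, good to about 4 mm: a listed point, or the origin of a listed thing).
The state is a dict: "clock": time; "joint_positions": joint angles; "qd": joint speeds; "effort": joint torques, N m; "tcp_pos": TCP position; "tcp_rot": TCP orientation; "force": force on the tool from outside, world axes, zero at the start; "ft_torque": the same for the moment, N m; "gripper_width": opening from 0.0 (shut) to 1.0 (fully open); "grasp_force": force on a finger pad.
Only numpy, scipy, OpenCV 4.12 (cv2) and the standard library are available. Lean on these libraries where they do the work, as an engineer would, in place of code of your own. Each camera call takes 0.05 s, during which the arm holds its last target. There are 200 camera calls.

TASK

Take the lid off the four-cavity mould, lay the plywood board on the mould and turn the two over together, so that the mould ends up mouth-down on top of the board on the bench with the specimens still inside. Then lift the mould off and put it, empty, flat on the bench beside the board, and lay every specimen on the floor of the grinder's steel loading tray, side by side and not on top of one another. Leave the lid and the board on the bench and do not disturb the tin, the cup or the brush.

Things in the scene. Friction and masses are not known exactly. Their poses are not given: they have to be found in the camera images.
- lid_grip (a point): the mould's loose white lid (80 g): plate 120 x 70 x 4 mm, skirt 8 mm deep round the mould's top with 2 mm play, on the plate a black bar grip 50 mm long (lid x), 12 mm wide (y), 22 mm high. This point is the middle of the bar: bar top 11 mm above it, plate's upper face 11 mm, underside 15 mm and skirt edge 23 mm below. Only its weight holds it. It starts on the mould, parallel to it.
- mould_center (a point): the mould: grey plastic block 112 x 62 x 34 mm (x, y, z), 220 g, loose. This point is its centre, 17 mm above its underside; z points out of its mouth. In its top: four cavities in a row along x, each 23 (x) by 39 (y) mm, 24 deep, centred at x = -40.5, -13.5, 13.5, 40.5. Specimens lie in them with 1.5 mm play all round, 2 mm below the top, and slide out freely mouth-down.
- board_center (a point): the turning board: a plain plywood block 112 x 62 x 24 mm (x, y, z), 130 g, the same length and width as the mould, so that one grip across the 62 mm at the seam holds both; loose on the bench. This point is its centre, 12 mm above its underside.
- s1_center (a point): a specimen: a rectangular block of black resin 20 x 36 x 22 mm (its x, y, z) with a small steel section showing in its -z face; this point is its centre. It starts in the mould, z up, its x along the mould's length; some of the four may be absent (None).
- s2_center (a point): a specimen: a rectangular block of black resin 20 x 36 x 22 mm (its x, y, z) with a small steel section showing in its -z face; this point is its centre. It starts in the mould, z up, its x along the mould's length; some of the four may be absent (None).
- s3_center (a point): a specimen: a rectangular block of black resin 20 x 36 x 22 mm (its x, y, z) with a small steel section showing in its -z face; this point is its centre. It starts in the mould, z up, its x along the mould's length; some of the four may be absent (None).
- s4_center (a point): a specimen: a rectangular block of black resin 20 x 36 x 22 mm (its x, y, z) with a small steel section showing in its -z face; this point is its centre. It starts in the mould, z up, its x along the mould's length; some of the four may be absent (None).
- tray_floor (a point): the open stainless loading tray fixed to the side of the red grinder: this point is the middle of the tray's floor, on its upper face, 40 mm above the bench; the tray's sides run along x and y of this frame, inside 154 x 154 mm, with rims 12 mm high. The red housing, 100 mm high above the bench with black knobs up to 135 mm, begins 95 mm from this point on the +y side.
- resin_tin_mid (a point): a resin tin, bystander: upright, 72 mm across, 100 mm high; this point is on its axis 40 mm above the bench.
- mixing_cup_mid (a point): a white mixing cup, bystander: upright, 66 mm across, 70 mm high; this point is on its axis 40 mm above the bench.
- brush_grip (a point): a flat brush lying on the bench at the right, bystander, about 200 mm long; this point is on its handle.
There are look-alikes about, which are no part of the job. There is more than one size of the part that bears board_center; the job needs the middle-sized. What is shaped like the part that bears lid_grip but orange or pink is not meant.

How it is judged:
On the way, in this order (a step that is already met when the one before it is completed fails the run):
1. The lid is off the mould and lies clear of it (horizontal distance between lid_grip and mould_center above 0.06 m and height (world z) of lid_grip below 0.03 m and (angle between lid_grip's own z axis and vertical below 0.12 rad or angle between lid_grip's own z axis and vertical above 3 rad) and angle between mould_center's own z axis and vertical below 0.12 rad), for 0.2 s.
2. The board lies on the upright mould, covering all its cavities (angle between mould_center's own z axis and vertical below 0.12 rad and x of board_center in the frame of mould_center between -0.01 and 0.01 m and y of board_center in the frame of mould_center between -0.008 and 0.008 m and z of board_center in the frame of mould_center between 0.026 and 0.033 m and angle between the x axis of board_center and the x axis of mould_center, either way round below 0.15 rad and x of s1_center in the frame of mould_center between -0.056 and 0.056 m and y of s1_center in the frame of mould_center between -0.006 and 0.006 m and z of s1_center in the frame of mould_center between -0.012 and 0.014 m and x of s2_center in the frame of mould_center between -0.056 and 0.056 m and y of s2_center in the frame of mould_center between -0.006 and 0.006 m and z of s2_center in the frame of mould_center between -0.012 and 0.014 m and x of s3_center in the frame of mould_center between -0.056 and 0.056 m and y of s3_center in the frame of mould_center between -0.006 and 0.006 m and z of s3_center in the frame of mould_center between -0.012 and 0.014 m and x of s4_center in the frame of mould_center between -0.056 and 0.056 m and y of s4_center in the frame of mould_center between -0.006 and 0.006 m and z of s4_center in the frame of mould_center between -0.012 and 0.014 m), for 0.2 s.
3. Mould and board stand on the bench turned over together: board beneath, mould mouth-down on top, the specimens still inside (angle between mould_center's own z axis and vertical above 3.02 rad and x of board_center in the frame of mould_center between -0.015 and 0.015 m and y of board_center in the frame of mould_center between -0.012 and 0.012 m and z of board_center in the frame of mould_center between 0.026 and 0.033 m and angle between the x axis of board_center and the x axis of mould_center, either way round below 0.15 rad and x of s1_center in the frame of mould_center between -0.056 and 0.056 m and y of s1_center in the frame of mould_center between -0.006 and 0.006 m and z of s1_center in the frame of mould_center between -0.012 and 0.014 m and x of s2_center in the frame of mould_center between -0.056 and 0.056 m and y of s2_center in the frame of mould_center between -0.006 and 0.006 m and z of s2_center in the frame of mould_center between -0.012 and 0.014 m and x of s3_center in the frame of mould_center between -0.056 and 0.056 m and y of s3_center in the frame of mould_center between -0.006 and 0.006 m and z of s3_center in the frame of mould_center between -0.012 and 0.014 m and x of s4_center in the frame of mould_center between -0.056 and 0.056 m and y of s4_center in the frame of mould_center between -0.006 and 0.006 m and z of s4_center in the frame of mould_center between -0.012 and 0.014 m and height (world z) of board_center between 0.008 and 0.017 m), for 0.5 s.
At the end, for the whole second after the job is handed in: Every specimen lies at rest on the loading tray's floor (centre inside the rims and no more than 21 mm above the floor, so not on another); the mould lies flat on the bench, either way up, at least 60 mm from the board's centre; lid and board lie on the bench; all of it stays so (x of s1_center in the frame of tray_floor between -0.077 and 0.077 m and y of s1_center in the frame of tray_floor between -0.077 and 0.077 m and z of s1_center in the frame of tray_floor between 0.006 and 0.021 m and x of s2_center in the frame of tray_floor between -0.077 and 0.077 m and y of s2_center in the frame of tray_floor between -0.077 and 0.077 m and z of s2_center in the frame of tray_floor between 0.006 and 0.021 m and x of s3_center in the frame of tray_floor between -0.077 and 0.077 m and y of s3_center in the frame of tray_floor between -0.077 and 0.077 m and z of s3_center in the frame of tray_floor between 0.006 and 0.021 m and x of s4_center in the frame of tray_floor between -0.077 and 0.077 m and y of s4_center in the frame of tray_floor between -0.077 and 0.077 m and z of s4_center in the frame of tray_floor between 0.006 and 0.021 m and height (world z) of mould_center between 0.01 and 0.035 m and height (world z) of lid_grip below 0.035 m and height (world z) of board_center below 0.017 m and (angle between mould_center's own z axis and vertical above 3 rad or angle between mould_center's own z axis and vertical below 0.14 rad) and horizontal distance between mould_center and board_center above 0.06 m); the robot touches nothing.
It fails at once if the resin tin is knocked away or over (distance of resin_tin_mid from where it was at the start of the episode above 0.03 m or angle between resin_tin_mid's own z axis and vertical above 0.5 rad).
It fails at once if the mixing cup is knocked away or over (distance of mixing_cup_mid from where it was at the start of the episode above 0.03 m or angle between mixing_cup_mid's own z axis and vertical above 0.5 rad).
It fails at once if the brush is pushed away (distance of brush_grip from where it was at the start of the episode above 0.04 m).
Of s1, s2, s3, s4 only 2 to 4 are there at a start; the rules pass over those that are not, and their reading is None.
At some moment in a run one of lid, s1, s2, s3, s4 may be knocked a few centimetres aside while the robot is not near it.
It also fails if it takes over 210 s, if anything falls off the work surface, if the arm or the gripper's body presses on something with over 40 N, if the wrist force passes 120 N, or if a joint passes its speed limit or range.

## Working session

There is one attempt and no reset: what is moved stays moved. The work goes in short steps, Python scripts to look and compute and a tool call to move; the robot and the scene stay as the last step left them, time stands still between calls to the robot, and variables do not carry over. Pictures are saved under pics/ and viewed, at most 14 in all, crops included, and the job is handed in when it is done.

Besides the shell and the picture viewer there is one more tool, called after "Request:" as name(argument=value, ...) on one line, values as JSON. step_arm: Moves the arm, as the interface text tells. Its arguments: {"type":"object","properties":{"series":{"type":"array"},"grip_force":{"type":"number"}},"required":["series"]}

```bash
mkdir -p pics; cat > h.py <<'E'
import numpy as np, cv2
from plant import ctrl
from scipy.spatial.transform import Rotation as R
def snap(n,f=None):
    p=ctrl.snapshot(n)
    if f: cv2.imwrite('pics/'+f,cv2.cvtColor(p['color'],cv2.COLOR_RGB2BGR))
    return p
def px2w(p,uv,z):
    Rm=cv2.Rodrigues(np.array(p['rvec'],float))[0];t=np.array(p['tvec'],float).ravel()
    d=Rm.T@np.array([(uv[0]-p['cx'])/p['fx'],(uv[1]-p['cy'])/p['fy'],1.]);c=-Rm.T@t
    return c+d*(z-c[2])/d[2]
def w2px(p,X):
    K=np.array([[p['fx'],0,p['cx']],[0,p['fy'],p['cy']],[0,0,1.]])
    return cv2.projectPoints(np.array([X],float),np.array(p['rvec'],float),np.array(p['tvec'],float),K,None)[0].reshape(-1)
def rect(p,m,z):
    "min-area rect of mask (region) projected on plane z: centre, sizes, angle of long side deg"
    c=max(cv2.findContours(m.astype('uint8'),cv2.RETR_EXTERNAL,cv2.CHAIN_APPROX_NONE)[0],key=cv2.contourArea)
    w=np.array([px2w(p,q[0],z)[:2] for q in c],np.float32)*1000
    b=cv2.boxPoints(cv2.minAreaRect(w));e=[b[1]-b[0],b[2]-b[1]]
    L=[np.linalg.norm(x) for x in e];i=int(L[1]>L[0])
    a=np.degrees(np.arctan2(e[i][1],e[i][0]));a=(a+90)%180-90
    return b.mean(0).round(1),np.round([L[i],L[1-i]],1),round(float(a),1)
E
python3 - <<'E'
from h import *
ps={n:snap(n,n+'0.png') for n in('scene','top')}
p=ps['top'];print(p['fx'],p['cx'],p['cy'],(-cv2.Rodrigues(np.array(p['rvec']))[0].T@np.array(p['tvec']).ravel()).round(3))
for n in('top','scene'):
  for t in 'lid_grip mould_center board_center s1_center tray_floor resin_tin_mid mixing_cup_mid brush_grip'.split():
    print(n,t,[(np.round(d['location'],3).tolist(),round(d['score'],2),w2px(ps[n],d['location']).round().tolist()) for d in ctrl.mark_of(ps[n],t)])
s=ctrl.sense();print(s['tcp_pos'],s['tcp_rot'],s['gripper_width'],s['clock'])
E
```

```text
377.6068752408182 250.75556083506055 190.65138332091868 [ 0.444 -0.106  1.377]
top lid_grip [([0.843, 0.083, 0.022], 0.86, [194.0, 138.0]), ([0.484, 0.138, 0.027], 0.61, [178.0, 236.0]), ([0.565, -0.07, 0.048], 0.59, [236.0, 211.0])]
top mould_center [([0.746, -0.057, 0.043], 0.17, [232.0, 162.0])]
top board_center [([0.512, -0.261, 0.016], 0.84, [290.0, 226.0]), ([0.65, -0.472, 0.018], 0.79, [346.0, 187.0]), ([0.625, -0.252, 0.008], 0.74, [286.0, 195.0])]
top s1_center []
top tray_floor []
top resin_tin_mid [([0.746, -0.056, 0.04], 0.8, [232.0, 162.0])]
top mixing_cup_mid [([0.741, -0.329, 0.038], 0.74, [307.0, 162.0]), ([0.51, -0.263, 0.014], 0.69, [290.0, 227.0]), ([0.746, -0.056, 0.044], 0.56, [232.0, 161.0])]
top brush_grip [([0.393, -0.569, 0.01], 0.61, [377.0, 258.0])]
scene lid_grip [([0.566, -0.068, 0.052], 0.91, [271.0, 187.0]), ([0.481, 0.142, 0.022], 0.84, [349.0, 197.0]), ([0.839, 0.08, 0.025], 0.58, [285.0, 293.0])]
scene mould_center [([0.569, -0.07, 0.021], 0.73, [269.0, 195.0])]
scene board_center [([0.511, -0.252, 0.008], 0.95, [223.0, 168.0]), ([0.626, -0.256, 0.006], 0.8, [204.0, 192.0]), ([0.65, -0.473, 0.019], 0.59, [138.0, 172.0])]
scene s1_center [([0.739, -0.332, 0.038], 0.69, [158.0, 202.0])]
scene tray_floor [([0.506, 0.328, 0.041], 0.92, [418.0, 221.0])]
scene resin_tin_mid [([0.746, -0.057, 0.042], 0.93, [247.0, 237.0])]
scene mixing_cup_mid [([0.74, -0.329, 0.037], 0.79, [159.0, 203.0])]
scene brush_grip [([0.39, -0.57, 0.008], 0.89, [161.0, 122.0])]
[ 0.23022897 -0.55406207  0.20503268] [ 9.80676155e-01  1.95638131e-01 -7.59890572e-06 -2.64130724e-05] 1.0014430662823892 0.9
```

View pics/top0.png

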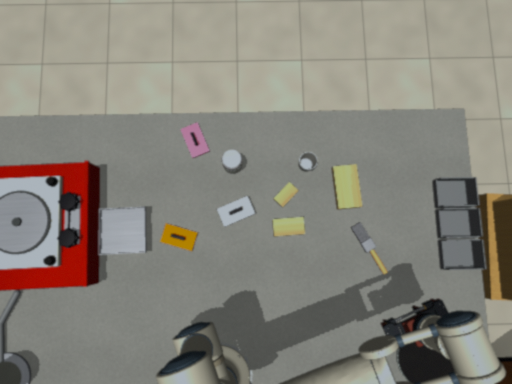

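View pics/scene0.png

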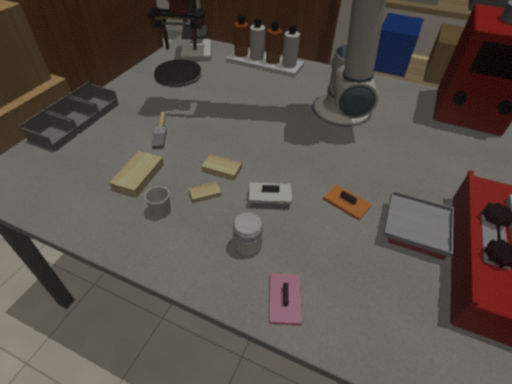

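The pictures show the white lid on the mould at top-px (236,211). The three boards are at (286,195) small, (290,226) middle and (346,187) large, and the tray is at (123,231). Next I measure the orientations.

```bash
python3 - <<'E'
from h import *
p=snap('top')
for t,z in(('lid_grip',.038),('board_center',.024),('tray_floor',.052),('mould_center',.034)):
  for d in ctrl.cut_out(p,t): 
    if d['region'].sum()>50: print(t,round(d['score'],2),d['region'].sum(),*rect(p,d['region'],z))
g=cv2.cvtColor(p['color'],cv2.COLOR_RGB2HSV)
m=((g[...,1]>60)&(g[...,0]>18)&(g[...,0]<40)).astype('uint8')
n,l,st,_=cv2.connectedComponentsWithStats(m)
for i in range(1,n):
  if 80<st[i,4]<2000: print('yel',st[i],*rect(p,l==i,.024))
m=((g[...,2]>190)&(g[...,1]<40)).astype('uint8');n,l,st,_=cv2.connectedComponentsWithStats(m)
for i in range(1,n):
  if 200<st[i,4]<3000: print('white',st[i],*rect(p,l==i,.038))
E
```

```text
lid_grip 0.81 659 [568.2 -66.8] [119.3  71.7] -67.7
lid_grip 0.64 560 [831.8  77.8] [116.3  68.3] 21.4
board_center 0.74 1114 [ 651.9 -469.5] [160.1  94.4] 4.1
board_center 0.61 271 [ 628.1 -249.3] [82.9 43.5] -46.4
board_center 0.59 534 [ 511.3 -253.3] [112.8  61.7] -86.7
tray_floor 0.94 14304 [536.6 504.4] [511.3 436.2] -88.0
yel [ 332  164   30   45 1085] [ 651.7 -471.4] [157.9  92.5] 4.4
yel [274 183  24  24 299] [ 626.3 -249.3] [85.6 45.9] -46.2
yel [273 217  32  19 525] [ 510.1 -254.8] [111.5  60.4] -86.7
yel [160 223  38  29 627] [481.8 137.9] [121.4  73.1] 73.1
yel [370 250  18  25 153] [ 380.  -568.8] [93.9 20.4] 28.2
```

Request:
step_arm(series=[[2.41, 3.47, -0.4, 0, 0, 6.4, 1], [2.41, 3.47, -0.4, 0, 0, 6.4, 1], [2.41, 3.47, -0.4, 0, 0, 6.4, 1], [2.41, 3.47, -0.4, 0, 0, 6.4, 1], [2.41, 3.47, -0.4, 0, 0, 6.4, 1], [2.41, 3.47, -0.4, 0, 0, 6.4, 1], [2.41, 3.47, -0.4, 0, 0, 6.4, 1], [2.41, 3.47, -0.4, 0, 0, 6.4, 1], [2.41, 3.47, -0.4, 0, 0, 6.4, 1], [2.41, 3.47, -0.4, 0, 0, 6.4, 1], [2.41, 3.47, -0.4, 0, 0, 6.4, 1], [2.41, 3.47, -0.4, 0, 0, 6.4, 1], [2.41, 3.47, -0.4, 0, 0, 6.4, 1], [2.41, 3.47, -0.4, 0, 0, 6.4, 1], [0, 0, 0, 0, 0, 0, 1], [0, 0, 0, 0, 0, 0, 1]])

```text
clock: 3.15
tcp_pos: [0.5674, -0.0687, 0.149]
tcp_rot: [0.558, 0.83, -0.0, -0.0]
force: [0.8, 0.9, 0.3]
gripper_width: 0.997
grasp_force: 0.0
```

```bash
cat >> h.py <<'E'
def st():
    s=ctrl.sense();r=R.from_quat(s['tcp_rot']);m=r.as_matrix()
    print('t',round(s['clock'],2),'tcp',s['tcp_pos'].round(4),'x',m[:,0].round(3),'yaw',np.degrees(np.arctan2(m[1,0],m[0,0])).round(1),'z',m[:,2].round(3),'q',np.round(s['joint_positions'],2),'w',round(float(s['gripper_width']),3),'F',np.round(s['force'],1),'g',np.round(s['grasp_force'],1))
E
python3 - <<'E'
from h import *
st();p=snap('wrist','w1.png')
for t in('lid_grip','mould_center','s1_center'): print(t,[(np.round(d['location'],4),round(d['score'],2)) for d in ctrl.mark_of(p,t)])
for d in ctrl.cut_out(p,'lid_grip'): print(rect(p,d['region'],.038))
E
```

```text
t 3.15 tcp [ 0.5674 -0.0687  0.149 ] x [-0.376  0.926 -0.   ] yaw 112.1 z [-0. -0. -1.] q [-0.18  0.01  1.41 -0.    1.72 -0.57] w 0.997 F [0.8 0.9 0.3] g 0.0
lid_grip [(array([ 0.5682, -0.0668,  0.0508]), 0.61)]
mould_center []
s1_center []
(array([774.6,  58.6], dtype=float32), array([65.1, 38. ], dtype=float32), -67.2)
(array([496.7,  71.1], dtype=float32), array([33.8, 16.2], dtype=float32), 22.1)
(array([569. , -67.1], dtype=float32), array([118.9,  69.7], dtype=float32), -67.9)
```

View pics/w1.png

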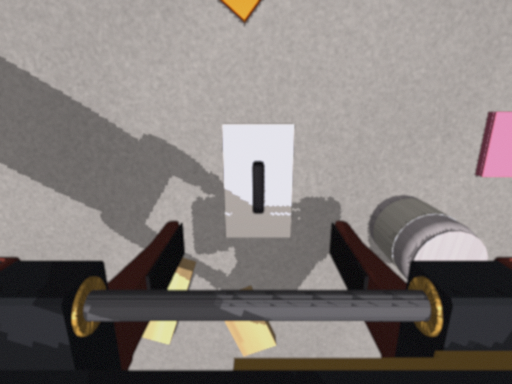

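The picture shows the white lid with its bar at px (258,187), under the jaws and parallel to the tool's x axis. I descend and grip the bar.

Request:
step_arm(series=[[0.1, 0.2, -3, 0, 0, 0, 1], [0, 0, -3, 0, 0, 0, 0], [0, 0, -2, 0, 0, 0, 0], [0, 0, -1, 0, 0, 0, -0.3], [0, 0, 0, 0, 0, 0, -1], [0, 0, 0, 0, 0, 0, -1], [0, 0, 0, 0, 0, 0, -1], [0, 0, 0, 0, 0, 0, -1], [0, 0, 0, 0, 0, 0, -1], [0, 0, 0, 0, 0, 0, -1], [0, 0, 1, 0, 0, 0, -1], [0, 0, 3, 0, 0, 0, -1], [0, 0, 5, 0, 0, 0, -1], [0, 0, 0, 0, 0, 0, -1]], grip_force=20)

```text
clock: 5.15
tcp_pos: [0.571, -0.0667, 0.1554]
tcp_rot: [0.558, 0.83, 0.002, 0.004]
force: [0.5, 0.2, -0.1]
gripper_width: 0.008
grasp_force: 0.0
```

```bash
python3 - <<'E'
from h import *
st();p=snap('wrist','w2.png')
for n in('wrist','top','scene'):
  q=p if n=='wrist' else snap(n)
  for t in('lid_grip','mould_center','s1_center'): print(n,t,[(np.round(d['location'],4),round(d['score'],2)) for d in ctrl.mark_of(q,t)])
E
```

```text
t 5.15 tcp [ 0.571  -0.0667  0.1554] x [-0.377  0.926 -0.005] yaw 112.2 z [ 0.01  -0.002 -1.   ] q [-0.18  0.01  1.4   0.    1.72 -0.56] w 0.008 F [ 0.5  0.2 -0.1] g 0.0
wrist lid_grip [(array([ 0.5699, -0.0653,  0.0502]), 0.91)]
wrist mould_center []
wrist s1_center []
top lid_grip [(array([0.8387, 0.0837, 0.0241]), 0.83), (array([0.4827, 0.1375, 0.0237]), 0.78), (array([ 0.5684, -0.0652,  0.0482]), 0.54)]
top mould_center []
top s1_center []
scene lid_grip [(array([0.8415, 0.0822, 0.0275]), 0.82), (array([ 0.5645, -0.0718,  0.0526]), 0.59), (array([0.4808, 0.141 , 0.024 ]), 0.56)]
scene mould_center [(array([ 0.5665, -0.0706,  0.0197]), 0.56)]
scene s1_center [(array([ 0.5111, -0.252 ,  0.0101]), 0.62)]
```

View pics/w2.png

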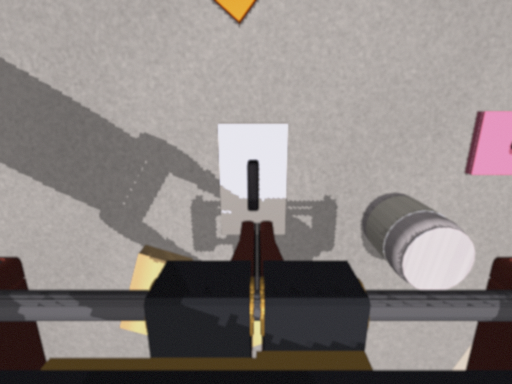

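The lid is still on the mould (px 253,185). The fingers closed only after lifting, so I repeat with a pause to check before lifting.

Request:
step_arm(series=[[-0.2, 0.1, 0, 0, 0, 0, 0], [0, 0, -2, 0, 0, 0, 0], [0, 0, -2, 0, 0, 0, 0], [0, 0, -2, 0, 0, 0, 0], [0, 0, -2, 0, 0, 0, 0], [0, 0, -1, 0, 0, 0, 0], [0, 0, 0, 0, 0, 0, 0], [0, 0, 0, 0, 0, 0, 0]])

```text
clock: 6.75
tcp_pos: [0.5671, -0.0654, 0.0599]
tcp_rot: [0.558, 0.83, 0.0, 0.001]
force: [0.2, 0.4, 0.1]
gripper_width: 0.502
grasp_force: 0.0
```

Request:
step_arm(series=[[0, 0, 0, 0, 0, 0, -1], [0, 0, 0, 0, 0, 0, -1], [0, 0, 0, 0, 0, 0, -1], [0, 0, 0, 0, 0, 0, -1], [0, 0, 0, 0, 0, 0, -1], [0, 0, 0, 0, 0, 0, -1], [0, 0, 0, 0, 0, 0, -1], [0, 0, 0, 0, 0, 0, -1]])

```text
clock: 7.75
tcp_pos: [0.5666, -0.0653, 0.0591]
tcp_rot: [0.558, 0.83, -0.0, 0.0]
force: [-0.9, 0.6, -0.0]
gripper_width: 0.006
grasp_force: 0.0
```

```bash
python3 - <<'E'
from h import *
st();a=snap('wrist');b=snap('scene');t=snap('top')
print('tip px top',w2px(t,[.5666,-.0653,.042]),'scene',w2px(b,[.5666,-.0653,.042]))
def crop(q,c,s): 
  x,y=c;return cv2.resize(q['color'][y-s*3//4:y+s*3//4,x-s:x+s],(400,300),interpolation=cv2.INTER_CUBIC)
im=np.vstack([np.hstack([crop(a,(256,200),160),crop(b,(270,190),70)]),np.hstack([crop(t,(236,211),60),crop(b,(290,170),160)])])
cv2.imwrite('pics/c3.png',im[...,::-1])
E
```

```text
t 7.75 tcp [ 0.5666 -0.0653  0.0591] x [-0.377  0.926 -0.   ] yaw 112.2 z [ 0. -0. -1.] q [-0.17  0.03  1.55 -0.    1.56 -0.56] w 0.006 F [-0.9  0.6 -0. ] g 0.0
tip px top [234.9838106 211.1959879] scene [271.4323379  189.82075743]
```

View pics/c3.png

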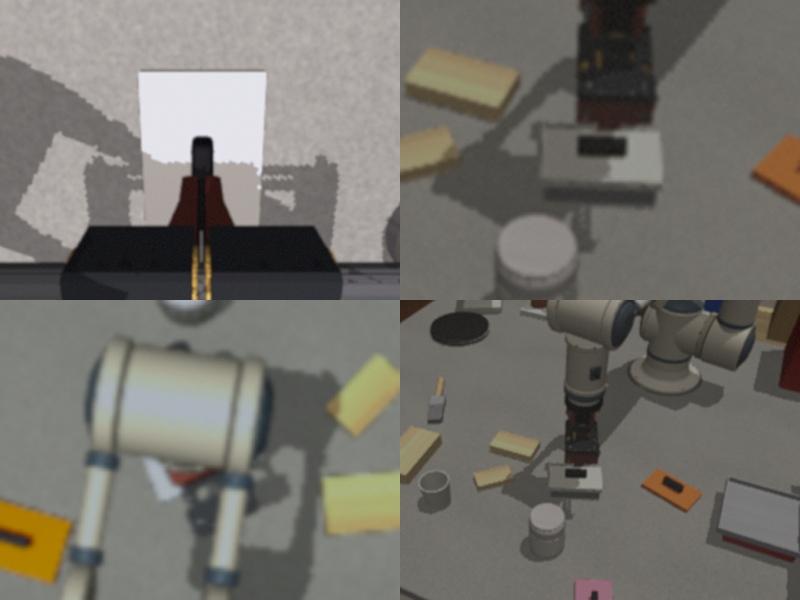

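```bash
python3 - <<'E'
from h import *
a=snap('wrist');b=snap('scene')
for z in(.042,.059,.075,.09,.105): print(z,'w',w2px(a,[.5666,-.0653,z]).round(),'s',w2px(b,[.5666,-.0653,z]).round())
print('bar w',w2px(a,[.568,-.066,.06]).round(),'s',w2px(b,[.568,-.066,.06]).round())
C=lambda p:(-cv2.Rodrigues(np.array(p['rvec']))[0].T@np.array(p['tvec']).ravel()).round(3)
print(C(a),C(b))
c=a['color'][130:290,176:336];c2=b['color'][150:210,230:310]
cv2.imwrite('pics/c4.png',np.hstack([cv2.resize(c,(400,400),interpolation=0),cv2.resize(c2,(400,400*60//80),interpolation=0)if 0 else cv2.resize(c2,(400,400),interpolation=0)])[...,::-1])
E
```

```text
0.042 w [255. 217.] s [271. 190.]
0.059 w [255. 227.] s [272. 186.]
0.075 w [255. 237.] s [272. 182.]
0.09 w [255. 249.] s [272. 178.]
0.105 w [255. 263.] s [273. 174.]
bar w [257. 229.] s [271. 186.]
[0.538 0.006 0.239] [1.224 0.158 0.752]
```

View pics/c4.png

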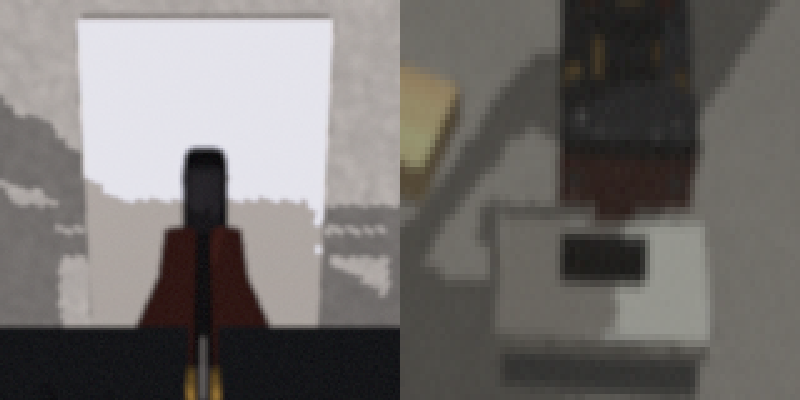

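Both views put the fingertips at about the height of the bar's top, with no grip. I open and go lower in small steps, watching the force.

Request:
step_arm(series=[[0.15, -0.1, 0, 0, 0, 0, 0], [0, 0, 0, 0, 0, 0, 0], [0, 0, 0, 0, 0, 0, 0], [0, 0, -0.4, 0, 0, 0, 0], [0, 0, -0.3, 0, 0, 0, 0], [0, 0, 0, 0, 0, 0, 0]])

```text
clock: 8.75
tcp_pos: [0.5678, -0.0662, 0.0514]
tcp_rot: [0.558, 0.83, -0.0, -0.0]
force: [-0.4, -0.7, 0.5]
gripper_width: 0.496
grasp_force: 0.0
```

```bash
python3 - <<'E'
from h import *
st();b=snap('scene');a=snap('wrist')
cv2.imwrite('pics/c5.png',np.hstack([cv2.resize(a['color'][130:290,156:356],(400,320),interpolation=0),cv2.resize(b['color'][150:214,230:310],(400,320),interpolation=0)])[...,::-1])
E
```

```text
t 8.75 tcp [ 0.5678 -0.0662  0.0514] x [-0.377  0.926  0.001] yaw 112.2 z [-0.001  0.    -1.   ] q [-0.18  0.04  1.56 -0.    1.55 -0.56] w 0.496 F [-0.4 -0.7  0.5] g 0.0
```

View pics/c5.png

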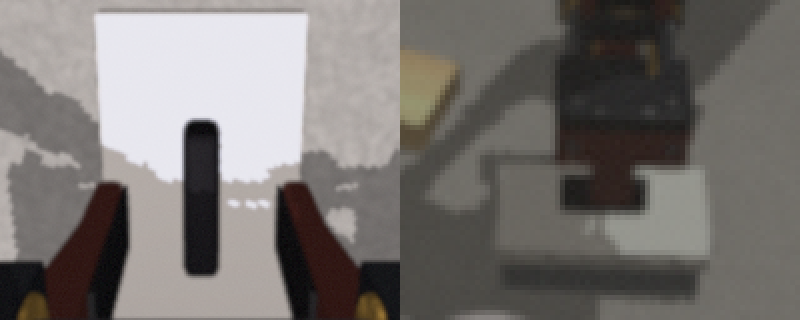

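Request:
step_arm(series=[[0, 0, 0, 0, 0, 0, -1], [0, 0, 0, 0, 0, 0, -1], [0, 0, 0, 0, 0, 0, -1], [0, 0, 0, 0, 0, 0, -1], [0, 0, 0, 0, 0, 0, -1], [0, 0, 0, 0, 0, 0, -1]])

```text
clock: 9.6
tcp_pos: [0.5681, -0.0663, 0.052]
tcp_rot: [0.558, 0.83, -0.0, -0.0]
force: [0.1, 0.2, -0.9]
gripper_width: 0.004
grasp_force: 0.0
```

Request:
step_arm(series=[[0, 0, 0.5, 0, 0, 0, -0.2], [0, 0, 0, 0, 0, 0, -0.2], [0, 0, 0, 0, 0, 0, -0.2], [0, 0, -0.8, 0, 0, 0, -0.2], [0, 0, -0.4, 0, 0, 0, -0.2], [0, 0, 0, 0, 0, 0, -0.2]])

```text
clock: 10.35
tcp_pos: [0.5676, -0.0662, 0.0441]
tcp_rot: [0.558, 0.83, -0.0, -0.001]
force: [0.6, -0.7, 0.2]
gripper_width: 0.399
grasp_force: 0.0
```

Request:
step_arm(series=[[0, 0, -0.4, 0, 0, 0, -0.2], [0, 0, 0, 0, 0, 0, -0.2], [0, 0, 0, 0, 0, 0, -0.2]])

```text
clock: 10.72
tcp_pos: [0.5682, -0.0663, 0.0411]
tcp_rot: [0.558, 0.83, 0.0, 0.0]
force: [0.1, -0.2, 0.1]
gripper_width: 0.402
grasp_force: 0.0
```

Request:
step_arm(series=[[0, 0, 0, 0, 0, 0, -1], [0, 0, 0, 0, 0, 0, -1], [0, 0, 0, 0, 0, 0, -1], [0, 0, 0, 0, 0, 0, -1], [0, 0, 0, 0, 0, 0, -1], [0, 0, 0, 0, 0, 0, -1]])

```text
clock: 11.48
tcp_pos: [0.5682, -0.0663, 0.0411]
tcp_rot: [0.558, 0.83, 0.0, 0.0]
force: [-0.5, -0.1, 1.0]
gripper_width: 0.128
grasp_force: 20.0
```

```bash
python3 - <<'E'
from h import *
st();b=snap('scene');a=snap('wrist');t=snap('top')
for p in(a,b,t):print([(np.round(d['location'],4),round(d['score'],2)) for d in ctrl.mark_of(p,'lid_grip')])
cv2.imwrite('pics/c6.png',np.hstack([cv2.resize(a['color'][130:290,156:356],(400,320),interpolation=0),cv2.resize(b['color'][150:214,230:310],(400,320),interpolation=0)])[...,::-1])
E
```

```text
t 11.47 tcp [ 0.5682 -0.0663  0.0411] x [-0.377  0.926 -0.   ] yaw 112.2 z [ 0. -0. -1.] q [-0.18  0.05  1.57 -0.    1.53 -0.56] w 0.128 F [-0.5 -0.1  1. ] g 20.0
[(array([ 0.5679, -0.0659,  0.0506]), 0.85)]
[(array([0.4824, 0.1408, 0.0215]), 0.89), (array([0.8374, 0.0835, 0.0248]), 0.81), (array([ 0.567 , -0.0724,  0.0502]), 0.55)]
[(array([0.4822, 0.1371, 0.0243]), 0.94), (array([0.8415, 0.0799, 0.0209]), 0.6), (array([ 0.5702, -0.0651,  0.0483]), 0.44)]
```

View pics/c6.png

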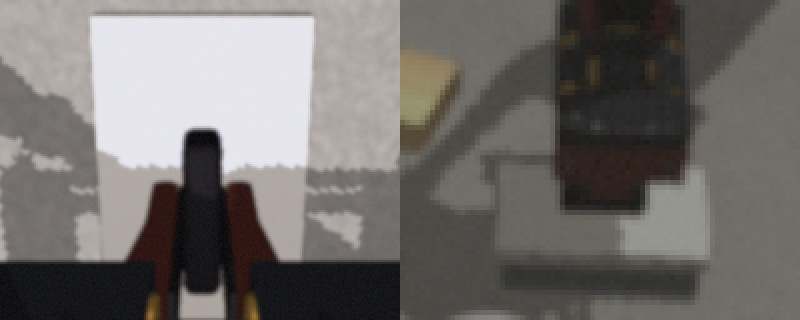

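The bar is now gripped (11 mm, 20 N). The pictures show the pads on its sides. The fingertips stand some 25–35 mm higher than the reported TCP implies, so I will calibrate this by touch. I lift the lid and carry it to a free spot.

Request:
step_arm(series=[[0, 0, 1, 0, 0, 0, -1], [0, 0, 3, 0, 0, 0, -1], [0, 0, 4, 0, 0, 0, -1], [-1.65, -2, 0, 0, 0, 0, -1], [-1.65, -2, 0, 0, 0, 0, -1], [-1.65, -2, 0, 0, 0, 0, -1], [-1.65, -2, 0, 0, 0, 0, -1], [-1.65, -2, 0, 0, 0, 0, -1], [-1.65, -2, 0, 0, 0, 0, -1], [-1.65, -2, 0, 0, 0, 0, -1], [-1.65, -2, 0, 0, 0, 0, -1], [-1.65, -2, 0, 0, 0, 0, -1], [-1.65, -2, 0, 0, 0, 0, -1], [-1.65, -2, 0, 0, 0, 0, -1], [-1.65, -2, -2, 0, 0, 0, -1], [0, 0, -4, 0, 0, 0, -1], [0, 0, -2, 0, 0, 0, -1], [0, 0, -1.5, 0, 0, 0, -1], [0, 0, 0, 0, 0, 0, -1], [0, 0, 0, 0, 0, 0, -1]])

```text
clock: 14.28
tcp_pos: [0.3709, -0.3066, 0.0273]
tcp_rot: [0.558, 0.83, -0.0, 0.001]
force: [-0.2, 0.5, 0.5]
gripper_width: 0.13
grasp_force: 20.0
```

Request:
step_arm(series=[[0, 0, -0.8, 0, 0, 0, -1], [0, 0, -0.3, 0, 0, 0, -1], [0, 0, 0, 0, 0, 0, -1]])

```text
clock: 14.65
tcp_pos: [0.3702, -0.3063, 0.0151]
tcp_rot: [0.558, 0.83, 0.0, 0.0]
force: [-0.3, 0.7, 0.1]
gripper_width: 0.13
grasp_force: 20.0
```

Request:
step_arm(series=[[0, 0, -0.1, 0, 0, 0, -1], [0, 0, 0, 0, 0, 0, -0.5], [0, 0, 0, 0, 0, 0, -0.5], [0, 0, 0, 0, 0, 0, -0.5], [0, 0, 4, 0, 0, 0, -0.5], [0, 0, 2, 0, 0, 0, 0.2], [0, 0, 0, 0, 0, 0, 0.2]])

```text
clock: 15.52
tcp_pos: [0.371, -0.3072, 0.0758]
tcp_rot: [0.558, 0.83, -0.0, 0.002]
force: [0.3, 0.5, -1.3]
gripper_width: 0.436
grasp_force: 0.0
```

```bash
python3 - <<'E'
from h import *
st();b=snap('scene');t=snap('top','t7.png')
for p in(b,t):
  for n in('lid_grip','mould_center','s1_center'):
   print(n,[(np.round(d['location'],4).tolist(),round(d['score'],2)) for d in ctrl.mark_of(p,n)])
for d in ctrl.cut_out(t,'mould_center'): print(rect(t,d['region'],.034),d['score'])
cv2.imwrite('pics/c7.png',cv2.resize(np.hstack([t['color'][170:290,200:320],b['color'][140:260,210:330]]),(800,400),interpolation=2)[...,::-1])
E
```

```text
t 15.53 tcp [ 0.371  -0.3072  0.0758] x [-0.377  0.926 -0.004] yaw 112.2 z [ 0.003 -0.003 -1.   ] q [-0.76 -0.22  1.76 -0.    1.6  -1.15] w 0.436 F [ 0.3  0.5 -1.3] g 0.0
lid_grip [([0.3689, -0.3127, 0.0269], 0.8), ([0.841, 0.0842, 0.0259], 0.76), ([0.4804, 0.1419, 0.0234], 0.6)]
mould_center [([0.5679, -0.0702, 0.0179], 0.88)]
s1_center [([0.5851, -0.1057, 0.0224], 0.54)]
lid_grip [([0.8438, 0.0806, 0.0225], 0.75), ([0.3692, -0.3045, 0.0236], 0.69), ([0.4813, 0.1385, 0.0239], 0.61), ([0.587, -0.1037, 0.0178], 0.59), ([0.5538, -0.0286, 0.0254], 0.25)]
mould_center [([0.5648, -0.0714, 0.0173], 0.86)]
s1_center [([0.5844, -0.1071, 0.0208], 0.64)]
(array([569.7, -67.5], dtype=float32), array([110.6,  66. ], dtype=float32), -67.9) 0.7
```

View pics/c7.png

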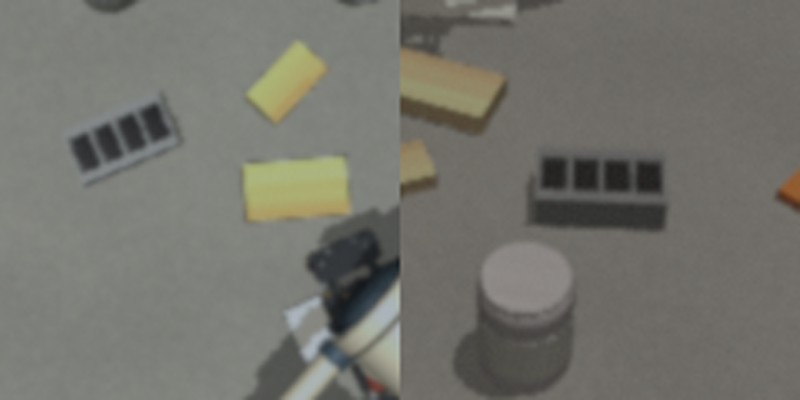

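The lid lies at (0.369,-0.306). The mould is uncovered with four dark cavities, in the left crop around (120,138). Next, I go over to the middle board.

Request:
step_arm(series=[[2.8, 1.05, 0.6, 0, 0, -3.8, 1], [2.8, 1.05, 0.6, 0, 0, -3.8, 1], [2.8, 1.05, 0.6, 0, 0, -3.8, 1], [2.8, 1.05, 0.6, 0, 0, -3.8, 1], [2.8, 1.07, 0.6, 0, 0, -3.7, 1], [0, 0, 0, 0, 0, 0, 1], [0, 0, 0, 0, 0, 0, 1]])

```text
clock: 16.85
tcp_pos: [0.5095, -0.2537, 0.1035]
tcp_rot: [0.686, 0.727, -0.0, -0.001]
force: [0.1, 0.1, 0.1]
gripper_width: 1.002
grasp_force: 0.0
```

```bash
python3 - <<'E'
from h import *
st();p=snap('wrist')
print([(np.round(d['location'],4),round(d['score'],2)) for d in ctrl.mark_of(p,'board_center')])
for d in ctrl.cut_out(p,'board_center'): print(rect(p,d['region'],.024))
g=cv2.cvtColor(p['color'],cv2.COLOR_RGB2HSV)
m=((g[...,1]>60)&(g[...,0]>18)&(g[...,0]<40)).astype('uint8')
n,l,s,_=cv2.connectedComponentsWithStats(m)
for i in range(1,n):
  if 800<s[i,4]: print('yel',s[i],*rect(p,l==i,.024))
p=snap('top');
for d in ctrl.cut_out(p,'lid_grip'): print(rect(p,d['region'],.012))
E
```

```text
t 16.85 tcp [ 0.5095 -0.2537  0.1035] x [-0.058  0.998  0.   ] yaw 93.3 z [-0.001  0.    -1.   ] q [-0.52  0.01  1.49 -0.    1.64 -0.58] w 1.002 F [0.1 0.1 0.1] g 0.0
[(array([ 0.5134, -0.2551,  0.0103]), 0.97)]
(array([ 609.1, -424. ], dtype=float32), array([90.5, 28.1], dtype=float32), 3.2)
(array([ 511.8, -254.7], dtype=float32), array([112.2,  61.7], dtype=float32), -86.8)
(array([ 623.6, -247.3], dtype=float32), array([90. , 47.6], dtype=float32), -45.1)
yel [ 224  133   70   70 2946] [ 510.6 -231. ] [63.1 61.1] -86.9
yel [ 336  145   91   94 3866] [ 625.1 -248.6] [85.4 45.9] -44.7
yel [ 70 275  36  62 815] [ 340.8 -386.6] [79.7 30.2] 75.6
yel [408 276  37  61 849] [ 694.2 -367. ] [78.3 30.6] -69.6
yel [ 234  350  278   22 3338] [ 650.4 -439.7] [309.2  28.4] 3.8
(array([839.5,  82.9], dtype=float32), array([121.3,  69.5], dtype=float32), 21.3)
(array([ 372. , -286.2], dtype=float32), array([86.1, 55.9], dtype=float32), -65.2)
(array([482.1, 141. ], dtype=float32), array([122.9,  71.3], dtype=float32), 73.1)
```

Request:
step_arm(series=[[0.2, -0.1, -4, 0, 0, 0, 1], [0, 0, -3, 0, 0, 0, 1], [0, 0, -2.5, 0, 0, 0, 1], [0, 0, 0, 0, 0, 0, 1], [0, 0, 0, 0, 0, 0, 1]])

```text
clock: 17.73
tcp_pos: [0.5125, -0.2551, 0.0103]
tcp_rot: [0.687, 0.727, 0.0, 0.001]
force: [0.3, 0.2, 1.3]
gripper_width: 0.997
grasp_force: 0.0
```

Request:
step_arm(series=[[0, 0, -0.4, 0, 0, 0, 1], [0, 0, 0, 0, 0, 0, 1]])

```text
clock: 17.98
tcp_pos: [0.5124, -0.2548, 0.0057]
tcp_rot: [0.687, 0.727, 0.0, 0.0]
force: [-1.1, 0.7, -0.7]
gripper_width: 1.001
grasp_force: 0.0
```

Request:
step_arm(series=[[0, 0, -0.3, 0, 0, 0, 1], [0, 0, 0, 0, 0, 0, 1]])

```text
clock: 18.23
tcp_pos: [0.512, -0.2545, 0.0018]
tcp_rot: [0.687, 0.727, -0.0, -0.0]
force: [-0.3, -0.8, 0.1]
gripper_width: 0.999
grasp_force: 0.0
```

Request:
step_arm(series=[[0, 0, -0.3, 0, 0, 0, 1], [0, 0, 0, 0, 0, 0, 1]])

```text
clock: 18.48
tcp_pos: [0.5119, -0.2544, -0.0014]
tcp_rot: [0.687, 0.727, -0.0, -0.0]
force: [-0.9, -0.1, 0.3]
gripper_width: 1.0
grasp_force: 0.0
```

Request:
step_arm(series=[[0, 0, -0.3, 0, 0, 0, 1], [0, 0, 0, 0, 0, 0, 1]])

```text
clock: 18.73
tcp_pos: [0.5119, -0.2545, -0.0043]
tcp_rot: [0.687, 0.727, -0.0, -0.0]
force: [0.4, 0.2, -0.3]
gripper_width: 0.999
grasp_force: 0.0
```

Request:
step_arm(series=[[0, 0, -0.3, 0, 0, 0, 1], [0, 0, 0, 0, 0, 0, 1]])

```text
clock: 18.98
tcp_pos: [0.5119, -0.2545, -0.0073]
tcp_rot: [0.687, 0.727, -0.0, -0.0]
force: [-0.8, 0.5, -0.2]
gripper_width: 1.003
grasp_force: 0.0
```

Request:
step_arm(series=[[0, 0, -0.2, 0, 0, 0, 1], [0, 0, 0, 0, 0, 0, 1]])

```text
clock: 19.23
tcp_pos: [0.512, -0.2545, -0.0092]
tcp_rot: [0.687, 0.727, -0.0, -0.0]
force: [0.7, 0.4, -0.4]
gripper_width: 1.0
grasp_force: 0.0
```

Request:
step_arm(series=[[0, 0, -0.2, 0, 0, 0, 1], [0, 0, 0, 0, 0, 0, 1]])

```text
clock: 19.48
tcp_pos: [0.512, -0.2545, -0.0112]
tcp_rot: [0.687, 0.727, -0.0, -0.0]
force: [-0.5, 0.3, 0.3]
gripper_width: 0.999
grasp_force: 0.0
```

Request:
step_arm(series=[[0, 0, 0, 0, 0, 0, 0.2], [0, 0, 0, 0, 0, 0, 0.2], [0, 0, 0, 0, 0, 0, 0.2], [0, 0, 0, 0, 0, 0, 0.2], [0, 0, 0, 0, 0, 0, 0.2]], grip_force=35)

```text
clock: 20.1
tcp_pos: [0.5121, -0.2546, -0.0109]
tcp_rot: [0.687, 0.727, -0.0, -0.0]
force: [-1.2, 0.1, 1.4]
gripper_width: 0.707
grasp_force: 35.0
```

Request:
step_arm(series=[[0, 0, 2, 0, 0, 0, 0.2], [0, 0, 4, 0, 0, 0, 0.2], [0, 0, 3, 0, 0, 0, 0.2], [0, 0, 0, 0, 0, 0, 0.2]])

```text
clock: 20.6
tcp_pos: [0.514, -0.2556, 0.0835]
tcp_rot: [0.687, 0.727, 0.001, 0.004]
force: [1.0, -0.6, -0.7]
gripper_width: 0.703
grasp_force: 35.0
```

```bash
python3 - <<'E'
from h import *
st();b=snap('scene');a=snap('wrist')
for p in(a,b):print([(np.round(d['location'],4).tolist(),round(d['score'],2)) for d in ctrl.mark_of(p,'board_center')])
for d in ctrl.cut_out(a,'mould_center'): print('m',rect(a,d['region'],.034),d['score'])
c=ctrl.cut_out(b,'board_center')
cv2.imwrite('pics/c8.png',cv2.resize(b['color'][100:220,180:310],(780,560),interpolation=2)[...,::-1])
E
```

```text
t 20.6 tcp [ 0.514  -0.2556  0.0835] x [-0.057  0.998 -0.004] yaw 93.3 z [ 0.006 -0.004 -1.   ] q [-0.52  0.02  1.51  0.    1.59 -0.58] w 0.703 F [ 1.  -0.6 -0.7] g 35.0
[([0.6317, -0.2518, 0.0063], 0.6), ([0.5155, -0.2563, 0.1032], 0.58)]
[([0.6496, -0.4754, 0.0197], 0.95), ([0.627, -0.2559, 0.0085], 0.7), ([0.5139, -0.2536, 0.1041], 0.58)]
m (array([ 582. , -120.4], dtype=float32), array([75. , 29.5], dtype=float32), 3.3) 0.94
```

View pics/c8.png

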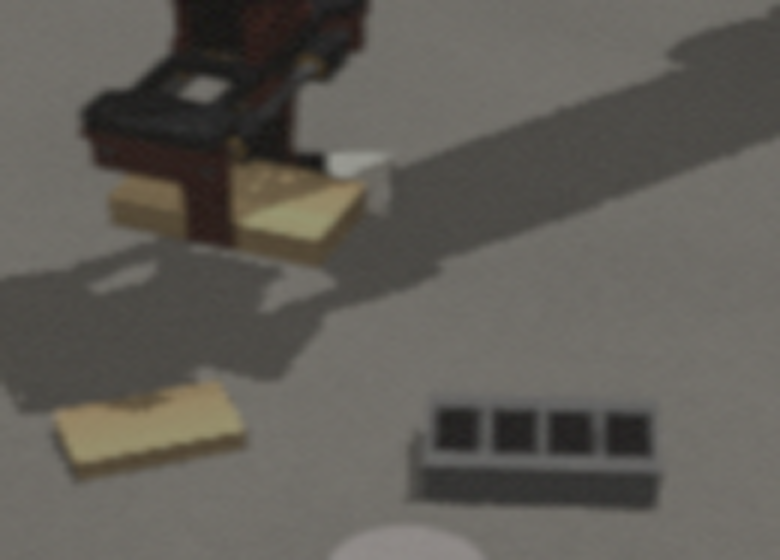

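The crop shows the board held level, with the fingertips near its lower face, and the open mould at lower right. I go to a spot from which the wrist camera sees the mould.

Request:
step_arm(series=[[1.7, 1.3, 0.6, 0, 0, 3.1, 0.2], [1.7, 1.3, 0.6, 0, 0, 3.1, 0.2], [1.7, 1.3, 0.6, 0, 0, 3.1, 0.2], [1.7, 1.3, 0.6, 0, 0, 3.1, 0.2], [1.6, 1.3, 0.6, 0, 0, 3.2, 0.2], [1.5, 1.3, 0, 0, 0, 3.2, 0.2], [0, 0, 0, 0, 0, 0, 0.2], [0, 0, 0, 0, 0, 0, 0.2]])

```text
clock: 21.9
tcp_pos: [0.6109, -0.1765, 0.1085]
tcp_rot: [0.559, 0.829, -0.0, -0.0]
force: [0.0, -0.1, -1.4]
gripper_width: 0.702
grasp_force: 35.0
```

```bash
python3 - <<'E'
from h import *
st();a=snap('wrist','w9.png')
print([(np.round(d['location'],4).tolist(),round(d['score'],2)) for d in ctrl.mark_of(a,'mould_center')])
print('s',[(np.round(d['location'],4).tolist(),round(d['score'],2)) for d in ctrl.mark_of(a,'s1_center')])
print('b',[(np.round(d['location'],4).tolist(),round(d['score'],2)) for d in ctrl.mark_of(a,'board_center')])
for d in ctrl.cut_out(a,'mould_center'): print('m',rect(a,d['region'],.034),d['score'])
for d in ctrl.cut_out(a,'s1_center'): print('s',rect(a,d['region'],.032),d['score'])
E
```

```text
t 21.9 tcp [ 0.6109 -0.1765  0.1085] x [-0.376  0.927  0.   ] yaw 112.1 z [-0.001 -0.    -1.   ] q [-0.33  0.19  1.29 -0.    1.66 -0.72] w 0.702 F [ 0.  -0.1 -1.4] g 35.0
[([0.5656, -0.0679, 0.0162], 0.72)]
s [([0.5658, -0.0553, 0.0248], 0.39)]
b [([0.6134, -0.1764, 0.1308], 0.97)]
m (array([572.6, -76.5], dtype=float32), array([92.5, 62.7], dtype=float32), -68.0) 0.63
s (array([ 584.7, -105.9], dtype=float32), array([35.4, 19.3], dtype=float32), 22.0) 0.62
```

View pics/w9.png

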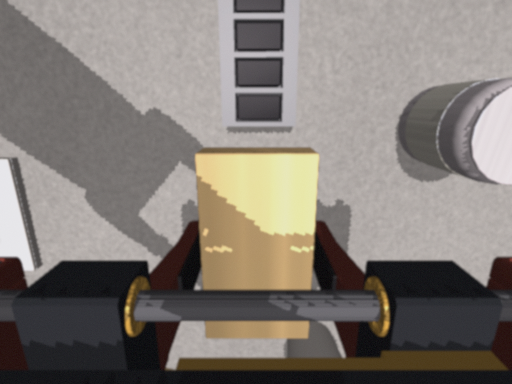

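All four cavities hold a specimen (px 258,35–108), and the board is held straight. The mould centre is at (0.569,-0.068). I place the board.

Request:
step_arm(series=[[-1.4, 3.6, 0, 0, 0, 0, 0.2], [-1.4, 3.6, 0, 0, 0, 0, 0.2], [-1.4, 3.6, 0, 0, 0, 0, 0.2], [0, 0, 0, 0, 0, 0, 0.2], [0, 0, -3, 0, 0, 0, 0.2], [0, 0, -3, 0, 0, 0, 0.2], [0, 0, -1, 0, 0, 0, 0.2], [0, 0, 0, 0, 0, 0, 0.2], [0, 0, 0, 0, 0, 0, 0.2]])

```text
clock: 23.32
tcp_pos: [0.57, -0.0691, 0.0406]
tcp_rot: [0.559, 0.829, 0.0, 0.001]
force: [1.4, 0.1, -1.2]
gripper_width: 0.703
grasp_force: 35.0
```

Request:
step_arm(series=[[0, 0, -0.5, 0, 0, 0, 0.2], [0, 0, -0.4, 0, 0, 0, 0.2], [0, 0, -0.4, 0, 0, 0, 0.2], [0, 0, 0, 0, 0, 0, 0.2]])

```text
clock: 23.82
tcp_pos: [0.5687, -0.0685, 0.0254]
tcp_rot: [0.559, 0.829, -0.0, -0.0]
force: [-0.1, 0.3, -1.5]
gripper_width: 0.702
grasp_force: 35.0
```

Request:
step_arm(series=[[0, 0, -0.2, 0, 0, 0, 0.2], [0, 0, 0, 0, 0, 0, 0.2]])

```text
clock: 24.08
tcp_pos: [0.5691, -0.0686, 0.0239]
tcp_rot: [0.559, 0.829, -0.0, -0.0]
force: [-0.2, -0.1, -1.6]
gripper_width: 0.701
grasp_force: 35.0
```

Request:
step_arm(series=[[0, 0, -0.2, 0, 0, 0, 0.2], [0, 0, 0, 0, 0, 0, 0.2], [0, 0, 0, 0, 0, 0, 0.7], [0, 0, 0, 0, 0, 0, 0.7], [0, 0, 0, 0, 0, 0, 0.7], [0, 0, 0, 0, 0, 0, 0.7]])

```text
clock: 24.82
tcp_pos: [0.5691, -0.0686, 0.0218]
tcp_rot: [0.559, 0.829, -0.0, -0.0]
force: [-0.6, 0.1, 0.2]
gripper_width: 0.856
grasp_force: 0.0
```

```bash
python3 - <<'E'
from h import *
st();a=snap('wrist','w10.png');b=snap('scene')
for p in(a,b):
 for t in('board_center','mould_center'):print(t,[(np.round(d['location'],4).tolist(),round(d['score'],2)) for d in ctrl.mark_of(p,t)])
for d in ctrl.cut_out(a,'board_center'): print('b',rect(a,d['region'],.058),d['score'])
for d in ctrl.cut_out(b,'board_center'): print('b',rect(b,d['region'],.058),d['score'])
cv2.imwrite('pics/c10.png',np.hstack([cv2.resize(a['color'],(400,300)),cv2.resize(b['color'][150:225,220:320],(400,300),interpolation=2)])[...,::-1])
E
```

```text
t 24.82 tcp [ 0.5691 -0.0686  0.0218] x [-0.376  0.927  0.   ] yaw 112.1 z [-0.  0. -1.] q [-0.18  0.06  1.59 -0.    1.49 -0.56] w 0.856 F [-0.6  0.1  0.2] g 0.0
board_center [([0.5738, -0.0721, 0.0434], 0.6)]
mould_center []
board_center [([0.6502, -0.4758, 0.0162], 0.83), ([0.6269, -0.255, 0.0081], 0.8), ([0.5686, -0.0667, 0.0428], 0.75)]
mould_center [([0.5673, -0.0705, 0.0174], 0.7)]
b (array([563.5, -52.2], dtype=float32), array([79.4, 61.8], dtype=float32), -68.0) 0.77
b (array([ 682.5, -438. ], dtype=float32), array([173.7, 105.9], dtype=float32), 4.5) 0.96
b (array([ 666.2, -223.4], dtype=float32), array([84. , 61.6], dtype=float32), -46.7) 0.91
b (array([594.7, -94. ], dtype=float32), array([81.6, 46.7], dtype=float32), 24.6) 0.61
```

View pics/c10.png

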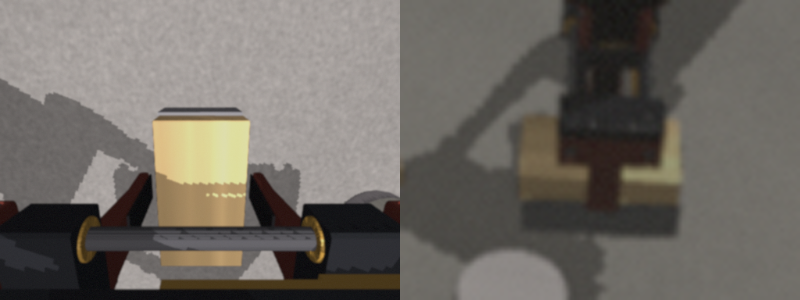

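The board sits square on the mould. Now I grip both at the seam, lift, and turn them so their length lies in the arm's plane.

Request:
step_arm(series=[[0, 0, -1, 0, 0, 0, 0.7], [0, 0, -0.9, 0, 0, 0, 0.7], [0, 0, 0, 0, 0, 0, 0.7], [0, 0, 0, 0, 0, 0, 0.3], [0, 0, 0, 0, 0, 0, 0.2], [0, 0, 0, 0, 0, 0, 0.2], [0, 0, 0, 0, 0, 0, 0.2]], grip_force=55)

```text
clock: 26.1
tcp_pos: [0.5692, -0.0687, 0.0033]
tcp_rot: [0.559, 0.829, 0.0, 0.0]
force: [-0.6, -0.5, 0.4]
gripper_width: 0.702
grasp_force: 55.0
```

Request:
step_arm(series=[[0, 0, 1, 0, 0, 0, 0.2], [0, 0, 2, 0, 0, 0, 0.2], [-1.1, -0.4, 0, 0, 0, 9, 0.2], [-1.1, -0.4, 0, 0, 0, 9, 0.2], [-1.1, -0.4, 0, 0, 0, 9, 0.2], [-1.1, -0.4, 0, 0, 0, 9, 0.2], [-1.1, -0.4, 0, 0, 0, 9, 0.2], [-1.1, -0.4, 0, 0, 0, 9, 0.2], [0, 0, 0, 0, 0, 0, 0.2], [0, 0, 0, 0, 0, 0, 0.2]])

```text
clock: 27.35
tcp_pos: [0.5038, -0.0925, 0.0339]
tcp_rot: [0.123, 0.992, 0.0, 0.001]
force: [0.7, 0.2, -3.8]
gripper_width: 0.703
grasp_force: 55.0
```

```bash
python3 - <<'E'
from h import *
st();b=snap('scene')
for t in('board_center','mould_center'):print(t,[(np.round(d['location'],4).tolist(),round(d['score'],2)) for d in ctrl.mark_of(b,t)])
E
```

```text
t 27.35 tcp [ 0.5038 -0.0925  0.0339] x [-0.97   0.244 -0.001] yaw 165.9 z [ 0.001 -0.    -1.   ] q [-0.25 -0.11  1.74  0.    1.52 -1.57] w 0.703 F [ 0.7  0.2 -3.8] g 55.0
board_center [([0.6482, -0.4734, 0.0167], 0.92), ([0.6249, -0.2554, 0.0079], 0.85), ([0.5069, -0.086, 0.0723], 0.69)]
mould_center [([0.5051, -0.0944, 0.0481], 0.84)]
```

Request:
step_arm(series=[[0, 0, -2, 0, 0, 0, 0.2], [0, 0, -0.7, 0, 0, 0, 0.2], [0, 0, -0.3, 0, 0, 0, 0.2], [0, 0, 0, 0, 0, 0, 0.2], [0, 0, 0, 0, 0, 0, 0.7], [0, 0, 0, 0, 0, 0, 0.8], [0, 0, 0, 0, 0, 0, 0.9], [0, 0, 0, 0, 0, 0, 0.9], [0, 0, 3, 0, 0, 0, 0.9], [0, 0, 4, 0, 0, 0, 0.9], [0, 0, 4, 0, 0, 0, 0.9], [0, 0, 0, 0, 0, 0, 0.9]])

```text
clock: 29.0
tcp_pos: [0.5052, -0.0931, 0.1173]
tcp_rot: [0.121, 0.993, -0.0, 0.004]
force: [0.4, 0.1, -0.1]
gripper_width: 0.943
grasp_force: 0.0
```

```bash
cat >> h.py <<'E'
def camrel(p):
    s=ctrl.sense();Rm=cv2.Rodrigues(np.array(p['rvec'],float))[0];c=-Rm.T@np.array(p['tvec'],float).ravel()
    T=R.from_quat(s['tcp_rot']).as_matrix();print('cam in tool',(T.T@(c-s['tcp_pos'])).round(4),'rot',(R.from_matrix(T.T@Rm.T).as_rotvec()*57.3).round(2))
E
python3 - <<'E'
from h import *
st();a=snap('wrist');b=snap('scene');camrel(a)
for t in('board_center','mould_center'):print(t,[(np.round(d['location'],4).tolist(),round(d['score'],2)) for p in(a,b) for d in ctrl.mark_of(p,t)])
for d in ctrl.cut_out(a,'board_center'): print('b',rect(a,d['region'],.058),d['score'])
E
```

```text
t 29.0 tcp [ 0.5052 -0.0931  0.1173] x [-0.971  0.241 -0.007] yaw 166.1 z [ 0.007 -0.002 -1.   ] q [-0.25 -0.15  1.62  0.    1.66 -1.58] w 0.943 F [ 0.4  0.1 -0.1] g 0.0
cam in tool [ 0.0754  0.001  -0.1834] rot [-13.09 -13.14  89.35]
board_center [([0.5068, -0.0944, 0.0434], 0.96), ([0.6307, -0.2517, 0.0063], 0.89), ([0.6493, -0.4736, 0.0197], 0.8), ([0.6249, -0.255, 0.0062], 0.76), ([0.5041, -0.0894, 0.0432], 0.56)]
mould_center [([0.5034, -0.0914, 0.0199], 0.74)]
b (array([504.2, -92.3], dtype=float32), array([112.2,  62. ], dtype=float32), -14.1) 0.81
b (array([ 620.5, -226. ], dtype=float32), array([44.9, 12.7], dtype=float32), -43.3) 0.79
```

Request:
step_arm(series=[[0, 0, 0.5, 1.96, 7.75, 0, 0.9], [0, 0, 0.5, 1.96, 7.75, 0, 0.9], [0, 0, 0, 1.96, 7.75, 0, 0.9], [0, 0, 0, 1.96, 7.75, 0, 0.9], [0, 0, 0, 1.96, 7.75, 0, 0.9], [0, 0, 0, 0, 0, 0, 0.9], [0, 0, 0, 0, 0, 0, 0.9]])

```text
clock: 30.22
tcp_pos: [0.5032, -0.0926, 0.1231]
tcp_rot: [0.114, 0.933, 0.043, -0.338]
force: [1.2, -0.6, -0.4]
gripper_width: 0.95
grasp_force: 0.0
```

```bash
python3 - <<'E'
from h import *
st();a=snap('wrist','w11.png');b=snap('scene');camrel(a)
s=ctrl.sense();T=R.from_quat(s['tcp_rot']).as_matrix()
for o in(0,-.031,-.014): print('tip if tool-bias',o,(w2px(b,s['tcp_pos']+T[:,2]*o)).round())
print('world bias',w2px(b,s['tcp_pos']+[0,0,.031]+T[:,2]*.017).round())
for d in ctrl.cut_out(a,'board_center'): print('b',rect(a,d['region'],.058),d['score'])
cv2.imwrite('pics/c11.png',np.hstack([cv2.resize(a['color'],(400,300)),cv2.resize(b['color'][120:210,220:340],(400,300),interpolation=2)])[...,::-1])
E
```

```text
t 30.23 tcp [ 0.5032 -0.0926  0.1231] x [-0.745  0.184  0.641] yaw 166.1 z [-0.621  0.157 -0.768] q [-0.25  0.52  1.02 -0.    2.3  -1.58] w 0.95 F [ 1.2 -0.6 -0.4] g 0.0
cam in tool [ 0.0743  0.0009 -0.1784] rot [-12.65 -12.64  89.41]
tip if tool-bias 0 [273. 152.]
tip if tool-bias -0.031 [269. 148.]
tip if tool-bias -0.014 [271. 150.]
world bias [275. 145.]
b (array([494.3, -89.8], dtype=float32), array([87.2, 62.2], dtype=float32), -14.0) 0.56
```

View pics/c11.png

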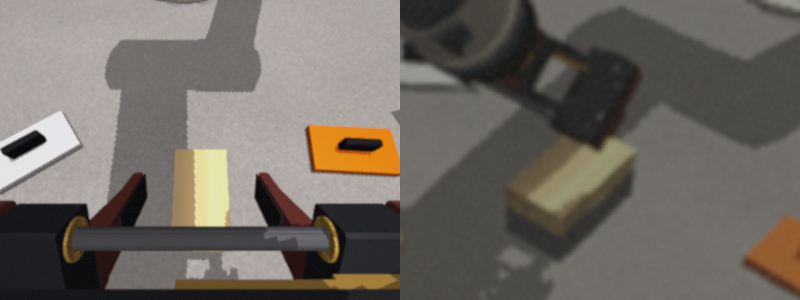

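The view shows the open jaws tilted 40° above the stack. The camera sits fixed in the tool frame, so the offset is along the tool axis. I descend to the seam and grip.

Request:
step_arm(series=[[-1.95, 0.55, -3, 0, 0, 0, 0.9], [0, 0, -3, 0, 0, 0, 0.9], [0, 0, -3, 0, 0, 0, 0.9], [0, 0, -1.4, 0, 0, 0, 0.9], [0, 0, 0, 0, 0, 0, 0.9], [0, 0, -1, 0, 0, 0, 0.9], [0, 0, 0, 0, 0, 0, 0.9]])

```text
clock: 31.25
tcp_pos: [0.4837, -0.0871, 0.0091]
tcp_rot: [0.114, 0.933, 0.043, -0.339]
force: [-0.4, -0.4, -0.8]
gripper_width: 0.951
grasp_force: 0.0
```

Request:
step_arm(series=[[0, 0, 0, 0, 0, 0, 0.2], [0, 0, 0, 0, 0, 0, 0.2], [0, 0, 0, 0, 0, 0, 0.2], [0, 0, 0, 0, 0, 0, 0.2], [0, 0, 0, 0, 0, 0, 0.2], [0, 0, 0, 0, 0, 0, 0.2]])

```text
clock: 32.0
tcp_pos: [0.4838, -0.0872, 0.0093]
tcp_rot: [0.114, 0.933, 0.043, -0.339]
force: [1.7, -0.2, 2.6]
gripper_width: 0.7
grasp_force: 55.0
```

Request:
step_arm(series=[[0, 0, 1, 0, 0, 0, 0.2], [0, 0, 2, 0, 0, 0, 0.2], [0, 0, 2, 0, 0, 0, 0.2], [0, 0, 2, 0, 0, 0, 0.2], [0, 0, 0, 0, 0, 0, 0.2], [0, 0, 0, 0, 0, 0, 0.2]])

```text
clock: 32.75
tcp_pos: [0.4836, -0.0871, 0.0787]
tcp_rot: [0.114, 0.933, 0.043, -0.339]
force: [0.5, 0.5, -4.6]
gripper_width: 0.703
grasp_force: 55.0
```

```bash
python3 - <<'E'
from h import *
st();a=snap('wrist');b=snap('scene')
for t in('board_center','mould_center'):print(t,[(np.round(d['location'],4).tolist(),round(d['score'],2)) for p in(a,b) for d in ctrl.mark_of(p,t)])
cv2.imwrite('pics/c12.png',np.hstack([cv2.resize(a['color'],(400,300)),cv2.resize(b['color'][120:210,220:340],(400,300),interpolation=2)])[...,::-1])
E
```

```text
t 32.75 tcp [ 0.4836 -0.0871  0.0787] x [-0.744  0.184  0.642] yaw 166.1 z [-0.623  0.157 -0.766] q [-0.25  0.48  1.14  0.    2.21 -1.58] w 0.703 F [ 0.5  0.5 -4.6] g 55.0
board_center [([0.5073, -0.091, 0.1144], 0.66), ([0.6307, -0.2568, 0.0075], 0.89), ([0.5068, -0.0887, 0.1104], 0.81), ([0.6457, -0.4736, 0.0199], 0.62)]
mould_center [([0.5034, -0.092, 0.0871], 0.76)]
```

View pics/c12.png

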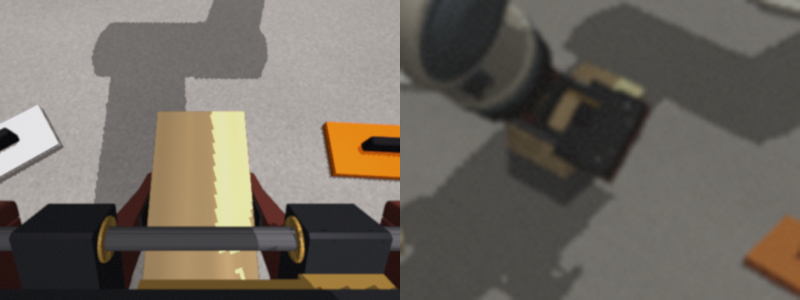

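Mould and board are held together (4.6 N, board on top). I turn 90° about the closing axis, keeping the grip point in place.

Request:
step_arm(series=[[0.45, -0.11, 0.04, -2.2, -8.72, 0, 0.2], [0.45, -0.11, 0.04, -2.2, -8.72, 0, 0.2], [0.45, -0.11, 0.04, -2.2, -8.72, 0, 0.2], [0.45, -0.11, 0.04, -2.2, -8.72, 0, 0.2], [0.45, -0.11, 0.04, -2.2, -8.72, 0, 0.2], [0.45, -0.11, 0.04, -2.2, -8.72, 0, 0.2], [0.45, -0.11, 0.04, -2.2, -8.72, 0, 0.2], [0.45, -0.11, 0.04, -2.2, -8.72, 0, 0.2], [0.45, -0.11, 0.04, -2.2, -8.72, 0, 0.2], [0.45, -0.11, 0.04, -2.2, -8.72, 0, 0.2], [0, 0, 0, 0, 0, 0, 0.2], [0, 0, 0, 0, 0, 0, 0.2]])

```text
clock: 34.55
tcp_pos: [0.5492, -0.1005, 0.0805]
tcp_rot: [0.111, 0.902, -0.053, 0.413]
force: [-0.5, 0.2, -3.6]
gripper_width: 0.707
grasp_force: 55.0
```

```bash
python3 - <<'E'
from h import *
st();a=snap('wrist');b=snap('scene')
for t in('board_center','mould_center'):print(t,[(np.round(d['location'],4).tolist(),round(d['score'],2)) for p in(a,b) for d in ctrl.mark_of(p,t)])
s=ctrl.sense();T=R.from_quat(s['tcp_rot']).as_matrix();print('G',s['tcp_pos']-T[:,2]*.033)
cv2.imwrite('pics/c13.png',np.hstack([cv2.resize(a['color'],(400,300)),cv2.resize(b['color'][90:210,220:380],(400,300),interpolation=2)])[...,::-1])
E
```

```text
t 34.55 tcp [ 0.5492 -0.1005  0.0805] x [-0.634  0.156 -0.758] yaw 166.2 z [ 0.734 -0.188 -0.653] q [-0.23 -0.86  2.4  -0.02  0.74 -1.55] w 0.707 F [-0.5  0.2 -3.6] g 55.0
board_center [([0.6528, -0.4711, 0.0174], 0.95), ([0.63, -0.2531, 0.0078], 0.85), ([0.5173, -0.09, 0.1019], 0.57), ([0.6485, -0.4741, 0.0163], 0.97), ([0.6264, -0.2554, 0.0075], 0.67), ([0.5112, -0.0866, 0.1022], 0.46)]
mould_center [([0.5424, -0.1002, 0.1047], 0.9)]
G [ 0.52567252 -0.09448908  0.10278607]
```

View pics/c13.png

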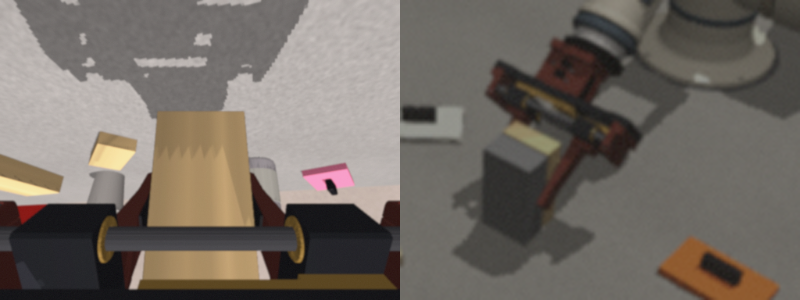

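The stack is held on end, mould on the far side. Joint 2 is at its limit, so I move outward before lowering.

Request:
step_arm(series=[[1.7, -0.43, 0, -0.1, -0.4, 0, 0.2], [1.7, -0.43, 0, -0.1, -0.4, 0, 0.2], [1.7, -0.43, 0, 0, 0, 0, 0.2], [1.7, -0.43, 0, 0, 0, 0, 0.2], [0, 0, 0, 0, 0, 0, 0.2], [0, 0, -1.5, 0, 0, 0, 0.2], [0, 0, -1.5, 0, 0, 0, 0.2], [0, 0, 0, 0, 0, 0, 0.2], [0, 0, 0, 0, 0, 0, 0.2]])

```text
clock: 35.98
tcp_pos: [0.6174, -0.1177, 0.0495]
tcp_rot: [0.11, 0.899, -0.054, 0.421]
force: [0.1, -0.2, -3.1]
gripper_width: 0.703
grasp_force: 55.0
```

```bash
cat >> h.py <<'E'
def G():
    s=ctrl.sense();T=R.from_quat(s['tcp_rot']).as_matrix();z=T[:,2];u=np.array([.969,-.245,0])
    print('G',(s['tcp_pos']-z*.033).round(4),'p',np.degrees(np.arctan2(z@u,-z[2])).round(2),'tooly',T[:,1].round(3))
E
python3 - <<'E'
from h import *
st();G();b=snap('scene')
for t in('board_center','mould_center'):print(t,[(np.round(d['location'],4).tolist(),round(d['score'],2)) for p in(b,) for d in ctrl.mark_of(p,t)])
E
```

```text
t 35.98 tcp [ 0.6174 -0.1177  0.0495] x [-0.622  0.153 -0.768] yaw 166.2 z [ 0.744 -0.19  -0.64 ] q [-0.24 -0.52  2.27 -0.02  0.51 -1.55] w 0.703 F [ 0.1 -0.2 -3.1] g 55.0
G [ 0.5929 -0.1114  0.0707] p 50.18 tooly [ 0.244  0.97  -0.005]
board_center [([0.6256, -0.2527, 0.0088], 0.85), ([0.6445, -0.4745, 0.0168], 0.78), ([0.5776, -0.1024, 0.0667], 0.71)]
mould_center [([0.6123, -0.1187, 0.0723], 0.67)]
```

Request:
step_arm(series=[[0, 0, -0.6, 0, 0, 0, 0.2], [0, 0, -0.4, 0, 0, 0, 0.2], [0, 0, 0, 0, 0, 0, 0.2], [0, 0, 0, 0, 0, 0, 0.2]])

```text
clock: 36.62
tcp_pos: [0.6176, -0.1177, 0.0396]
tcp_rot: [0.11, 0.899, -0.054, 0.421]
force: [0.9, -0.2, -4.5]
gripper_width: 0.703
grasp_force: 55.0
```

Request:
step_arm(series=[[0, 0, -0.3, 0, 0, 0, 0.2], [0, 0, 0, 0, 0, 0, 0.2]])

```text
clock: 36.88
tcp_pos: [0.6176, -0.1177, 0.0367]
tcp_rot: [0.11, 0.899, -0.054, 0.421]
force: [-0.6, -0.3, -4.2]
gripper_width: 0.701
grasp_force: 55.0
```

Request:
step_arm(series=[[0, 0, -0.2, 0, 0, 0, 0.2], [0, 0, 0, 0, 0, 0, 0.2]])

```text
clock: 37.12
tcp_pos: [0.6186, -0.1179, 0.0367]
tcp_rot: [0.11, 0.898, -0.054, 0.422]
force: [-1.0, 0.9, 1.1]
gripper_width: 0.701
grasp_force: 55.0
```

Contact was felt at TCP z 0.0367, so the stack stands on the bench. I release it and rise straight up.

Request:
step_arm(series=[[0, 0, 0.15, 0, 0, 0, 0.2], [0, 0, 0, 0, 0, 0, 0.2], [0, 0, 0, 0, 0, 0, 0.5], [0, 0, 0, 0, 0, 0, 0.7], [0, 0, 0, 0, 0, 0, 0.9], [0, 0, 0, 0, 0, 0, 0.9], [0, 0, 2, 0, 0, 0, 0.9], [0, 0, 3, 0, 0, 0, 0.9], [0, 0, 3, 0, 0, 0, 0.9], [0, 0, 3, 0, 0, 0, 0.9], [0, 0, 3, 0, 0, 0, 0.9], [0, 0, 0, 0, 0, 0, 0.9]])

```text
clock: 38.62
tcp_pos: [0.6187, -0.118, 0.1804]
tcp_rot: [0.11, 0.898, -0.054, 0.423]
force: [0.6, -0.1, 0.4]
gripper_width: 0.953
grasp_force: 0.0
```

```bash
python3 - <<'E'
from h import *
st();G();a=snap('wrist');b=snap('scene')
for t in('board_center','mould_center','s1_center'):print(t,[(np.round(d['location'],4).tolist(),round(d['score'],2)) for p in(a,b,) for d in ctrl.mark_of(p,t)])
cv2.imwrite('pics/c14.png',np.hstack([cv2.resize(a['color'],(400,300)),cv2.resize(b['color'][120:240,200:360],(400,300),interpolation=2)])[...,::-1])
E
```

```text
t 38.62 tcp [ 0.6187 -0.118   0.1804] x [-0.617  0.152 -0.772] yaw 166.2 z [ 0.748 -0.191 -0.636] q [-0.24 -0.63  2.11 -0.02  0.78 -1.56] w 0.953 F [ 0.6 -0.1  0.4] g 0.0
G [ 0.594  -0.1117  0.2014] p 50.52 tooly [ 0.244  0.97  -0.004]
board_center [([0.6286, -0.2535, 0.0068], 0.62), ([0.5839, -0.11, 0.0555], 0.61), ([0.6277, -0.2537, 0.007], 0.91), ([0.5792, -0.1044, 0.0532], 0.76), ([0.6484, -0.4723, 0.0145], 0.71)]
mould_center [([0.6122, -0.1183, 0.0571], 0.79)]
s1_center []
```

View pics/c14.png

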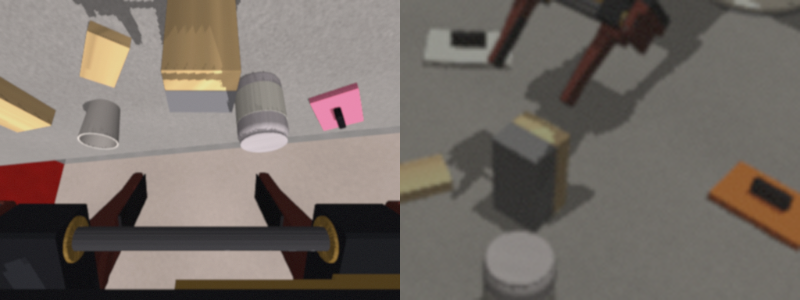

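I have now looked at 16 pictures, over the 14 allowed, so I go on by numbers only. The last one showed the stack standing upright and closed. I tilt back to regrip from above.

Request:
step_arm(series=[[-0.45, 0.11, 0.2, 2.22, 8.77, 0, 0.9], [-0.45, 0.11, 0.2, 2.22, 8.77, 0, 0.9], [-0.45, 0.11, 0, 2.22, 8.77, 0, 0.9], [-0.45, 0.11, 0, 2.22, 8.77, 0, 0.9], [-0.45, 0.11, 0, 2.22, 8.77, 0, 0.9], [-0.45, 0.11, 0, 2.22, 8.77, 0, 0.9], [-0.45, 0.11, 0, 2.22, 8.77, 0, 0.9], [-0.45, 0.11, 0, 2.22, 8.77, 0, 0.9], [-0.45, 0.11, 0, 2.22, 8.77, 0, 0.9], [-0.45, 0.11, 0, 2.22, 8.77, 0, 0.9], [0, 0, 0, 0, 0, 0, 0.9], [0, 0, 0, 0, 0, 0, 0.9], [0, 0, 0, 0, 0, 0, 0.9]])

```text
clock: 40.65
tcp_pos: [0.5726, -0.1067, 0.1839]
tcp_rot: [0.114, 0.933, 0.042, -0.338]
force: [0.2, -0.3, 0.9]
gripper_width: 0.949
grasp_force: 0.0
```

```bash
python3 - <<'E'
from h import *
st();G();a=snap('wrist');b=snap('scene')
for t in('board_center','mould_center'):print(t,[(np.round(d['location'],4).tolist(),round(d['score'],2)) for p in(a,b,) for d in ctrl.mark_of(p,t)])
E
```

```text
t 40.65 tcp [ 0.5726 -0.1067  0.1839] x [-0.746  0.184  0.641] yaw 166.1 z [-0.621  0.155 -0.768] q [-0.24  0.74  0.6   0.    2.5  -1.57] w 0.949 F [ 0.2 -0.3  0.9] g 0.0
G [ 0.5931 -0.1118  0.2092] p -39.82 tooly [0.241 0.971 0.002]
board_center [([0.6288, -0.2527, 0.0061], 0.66), ([0.6484, -0.4747, 0.015], 0.78), ([0.6238, -0.2533, 0.0071], 0.65), ([0.5803, -0.1069, 0.0539], 0.56)]
mould_center [([0.6076, -0.1164, 0.0593], 0.69)]
```

Request:
step_arm(series=[[0.1, 0, -3, 0, 0, 0, 0.9], [0, 0, -3, 0, 0, 0, 0.9], [0, 0, -3, 0, 0, 0, 0.9], [0, 0, -2, 0, 0, 0, 0.9], [0, 0, -1.5, 0, 0, 0, 0.9], [0, 0, 0, 0, 0, 0, 0.9], [0, 0, 0, 0, 0, 0, 0.9]])

```text
clock: 41.82
tcp_pos: [0.574, -0.1068, 0.0563]
tcp_rot: [0.114, 0.932, 0.042, -0.341]
force: [0.7, -0.3, -0.1]
gripper_width: 0.95
grasp_force: 0.0
```

Request:
step_arm(series=[[0, 0, -0.5, 0, 0, 0, 0.9], [0, 0, -0.5, 0, 0, 0, 0.9], [0, 0, 0, 0, 0, 0, 0.9], [0, 0, 0, 0, 0, 0, 0.4], [0, 0, 0, 0, 0, 0, 0.2], [0, 0, 0, 0, 0, 0, 0.2], [0, 0, 0, 0, 0, 0, 0.2], [0, 0, 0, 0, 0, 0, 0.2]])

```text
clock: 42.82
tcp_pos: [0.5736, -0.1067, 0.0453]
tcp_rot: [0.114, 0.932, 0.043, -0.342]
force: [1.0, 0.0, 1.4]
gripper_width: 0.704
grasp_force: 54.9
```

Request:
step_arm(series=[[0, 0, 1, 0, 0, 0, 0.2], [0, 0, 1.5, 0, 0, 0, 0.2], [0, 0, 1.5, 0, 0, 0, 0.2], [0, 0, 0, 0, 0, 0, 0.2], [0, 0, 0, 0, 0, 0, 0.2]])

```text
clock: 43.45
tcp_pos: [0.5736, -0.1067, 0.085]
tcp_rot: [0.114, 0.932, 0.043, -0.341]
force: [0.0, 0.7, -4.3]
gripper_width: 0.706
grasp_force: 54.9
```

```bash
python3 - <<'E'
from h import *
st();G();a=snap('wrist');b=snap('scene')
for t in('board_center','mould_center'):print(t,[(np.round(d['location'],4).tolist(),round(d['score'],2)) for p in(a,b,) for d in ctrl.mark_of(p,t)])
E
```

```text
t 43.45 tcp [ 0.5736 -0.1067  0.085 ] x [-0.741  0.183  0.646] yaw 166.1 z [-0.627  0.157 -0.763] q [-0.24  0.76  0.75  0.    2.33 -1.57] w 0.706 F [ 0.   0.7 -4.3] g 54.9
G [ 0.5943 -0.1119  0.1102] p -40.24 tooly [0.241 0.971 0.002]
board_center [([0.6259, -0.2566, 0.0063], 0.83), ([0.6472, -0.4722, 0.0162], 0.66)]
mould_center [([0.6094, -0.1187, 0.0996], 0.57)]
```

Request:
step_arm(series=[[0.45, -0.11, 0.04, -2.2, -8.72, 0, 0.2], [0.45, -0.11, 0.04, -2.2, -8.72, 0, 0.2], [0.45, -0.11, 0.04, -2.2, -8.72, 0, 0.2], [0.45, -0.11, 0.04, -2.2, -8.72, 0, 0.2], [0.45, -0.11, 0.04, -2.2, -8.72, 0, 0.2], [0.45, -0.11, 0.04, -2.2, -8.72, 0, 0.2], [0.45, -0.11, 0.04, -2.2, -8.72, 0, 0.2], [0.45, -0.11, 0.04, -2.2, -8.72, 0, 0.2], [0.45, -0.11, 0.04, -2.2, -8.72, 0, 0.2], [0.45, -0.11, 0.04, -2.2, -8.72, 0, 0.2], [0, 0, 0, 0, 0, 0, 0.2], [0, 0, 0, 0, 0, 0, 0.2], [0, 0, 0, 0, 0, 0, 0.2]])

```text
clock: 45.38
tcp_pos: [0.6204, -0.1182, 0.093]
tcp_rot: [0.11, 0.9, -0.053, 0.418]
force: [-0.0, 0.4, -3.6]
gripper_width: 0.7
grasp_force: 54.9
```

```bash
python3 - <<'E'
from h import *
st();G();a=snap('wrist');b=snap('scene')
for t in('board_center','mould_center'):print(t,[(np.round(d['location'],4).tolist(),round(d['score'],2)) for p in(a,b,) for d in ctrl.mark_of(p,t)])
E
```

```text
t 45.38 tcp [ 0.6204 -0.1182  0.093 ] x [-0.627  0.154 -0.764] yaw 166.2 z [ 0.74  -0.188 -0.645] q [-0.24 -0.56  2.21 -0.02  0.62 -1.56] w 0.7 F [-0.   0.4 -3.6] g 54.9
G [ 0.596  -0.112   0.1143] p 49.79 tooly [ 0.243  0.97  -0.004]
board_center [([0.6288, -0.2545, 0.0056], 0.86), ([0.6281, -0.2545, 0.0058], 0.68), ([0.6464, -0.4724, 0.0186], 0.59), ([0.6095, -0.1151, 0.098], 0.53)]
mould_center [([0.6114, -0.117, 0.1327], 0.63)]
```

Request:
step_arm(series=[[0, 0, -2, 0, 0, 0, 0.2], [0, 0, -2, 0, 0, 0, 0.2], [0, 0, -2, 0, 0, 0, 0.2], [0, 0, -1.5, 0, 0, 0, 0.2], [0, 0, 0, 0, 0, 0, 0.2], [0, 0, 0, 0, 0, 0, 0.2]])

```text
clock: 46.42
tcp_pos: [0.6191, -0.1179, 0.0153]
tcp_rot: [0.11, 0.901, -0.053, 0.417]
force: [0.3, -0.8, -3.9]
gripper_width: 0.705
grasp_force: 54.9
```

Request:
step_arm(series=[[0, 0, -0.4, 0, 0, 0, 0.2], [0, 0, -0.3, 0, 0, 0, 0.2], [0, 0, 0, 0, 0, 0, 0.2]])

```text
clock: 46.8
tcp_pos: [0.6183, -0.1177, 0.0067]
tcp_rot: [0.11, 0.901, -0.053, 0.416]
force: [-0.7, 0.5, -4.5]
gripper_width: 0.707
grasp_force: 54.9
```

Request:
step_arm(series=[[0, 0, -0.3, 0, 0, 0, 0.2], [0, 0, 0, 0, 0, 0, 0.2]])

```text
clock: 47.05
tcp_pos: [0.6186, -0.1177, 0.0041]
tcp_rot: [0.11, 0.901, -0.053, 0.417]
force: [0.5, 0.0, -3.7]
gripper_width: 0.7
grasp_force: 54.9
```

Request:
step_arm(series=[[0, 0, -0.2, 0, 0, 0, 0.2], [0, 0, 0, 0, 0, 0, 0.2]])

```text
clock: 47.3
tcp_pos: [0.6194, -0.1179, 0.0036]
tcp_rot: [0.11, 0.9, -0.053, 0.418]
force: [1.5, -0.1, -1.6]
gripper_width: 0.703
grasp_force: 54.9
```

Request:
step_arm(series=[[0, 0, -0.1, 0, 0, 0, 0.2], [0, 0, 0, 0, 0, 0, 0.2], [0, 0, 0, 0, 0, 0, 0.4], [0, 0, 0, 0, 0, 0, 0.6], [0, 0, 0, 0, 0, 0, 0.9], [0, 0, 0, 0, 0, 0, 0.9], [0, 0, 0, 0, 0, 0, 0.9], [0, 0, 1, 0, 0, 0, 0.9], [0, 0, 3, 0, 0, 0, 0.9], [0, 0, 4, 0, 0, 0, 0.9], [0, 0, 4, 0, 0, 0, 0.9], [0, 0, 0, 0, 0, 0, 0.9]])

```text
clock: 48.8
tcp_pos: [0.6206, -0.1182, 0.1285]
tcp_rot: [0.11, 0.899, -0.054, 0.421]
force: [0.1, 0.2, -0.7]
gripper_width: 0.949
grasp_force: 0.0
```

Request:
step_arm(series=[[-0.3, 0.1, 0.1, 2.04, 8.05, 0, 0.9], [-0.3, 0.1, 0.1, 2.04, 8.05, 0, 0.9], [-0.3, 0.1, 0.1, 2.04, 8.05, 0, 0.9], [-0.3, 0.1, 0.1, 2.04, 8.05, 0, 0.9], [-0.3, 0.1, 0.1, 2.04, 8.05, 0, 0.9], [-0.3, 0.1, 0.1, 2.04, 8.05, 0, 0.9], [0, 0, 0, 0, 0, 0, 0.9], [0, 0, 0, 0, 0, 0, 0.9]])

```text
clock: 49.8
tcp_pos: [0.6002, -0.1116, 0.1261]
tcp_rot: [0.121, 0.993, -0.0, -0.001]
force: [-0.6, 0.1, 0.3]
gripper_width: 0.953
grasp_force: 0.0
```

```bash
python3 - <<'E'
from h import *
st();G();a=snap('wrist');b=snap('scene')
for t in('board_center','mould_center','s1_center'):print(t,[(np.round(d['location'],4).tolist(),round(d['score'],2)) for p in(a,b,) for d in ctrl.mark_of(p,t)])
for d in ctrl.cut_out(a,'mould_center'): print('m',rect(a,d['region'],.058),d['score'])
E
```

```text
t 49.8 tcp [ 0.6002 -0.1116  0.1261] x [-0.97   0.241  0.002] yaw 166.0 z [-0.002  0.    -1.   ] q [-0.24  0.12  1.34 -0.    1.68 -1.57] w 0.953 F [-0.6  0.1  0.3] g 0.0
G [ 0.6003 -0.1116  0.1591] p -0.14 tooly [ 0.241  0.97  -0.   ]
board_center [([0.6313, -0.2514, 0.0055], 0.83), ([0.646, -0.4742, 0.0177], 0.93), ([0.6261, -0.2592, 0.0078], 0.8), ([0.7388, -0.3309, 0.0368], 0.53), ([0.6098, -0.1119, 0.0082], 0.48)]
mould_center [([0.6095, -0.1171, 0.0395], 0.75), ([0.6096, -0.118, 0.0448], 0.66)]
s1_center []
m (array([ 608.3, -114.7], dtype=float32), array([115.8,  63.4], dtype=float32), -14.8) 0.55
```

The mould sits mouth-down on the board at (0.609,-0.116). I grip the mould alone, above the seam, and lift it straight up.

Request:
step_arm(series=[[0.85, -0.4, -3, 0, 0, -0.5, 0.9], [0, 0, -3, 0, 0, 0, 0.9], [0, 0, -3, 0, 0, 0, 0.9], [0, 0, -1.8, 0, 0, 0, 0.9], [0, 0, 0, 0, 0, 0, 0.9], [0, 0, 0, 0, 0, 0, 0.5], [0, 0, 0, 0, 0, 0, 0.2], [0, 0, 0, 0, 0, 0, 0.2], [0, 0, 0, 0, 0, 0, 0.2], [0, 0, 0, 0, 0, 0, 0.2], [0, 0, 0, 0, 0, 0, 0.2]], grip_force=25)

```text
clock: 51.62
tcp_pos: [0.6099, -0.1158, 0.0206]
tcp_rot: [0.126, 0.992, -0.0, -0.0]
force: [0.2, 0.6, 6.3]
gripper_width: 0.704
grasp_force: 25.0
```

Request:
step_arm(series=[[0, 0, 0.5, 0, 0, 0, 0.2], [0, 0, 1, 0, 0, 0, 0.2], [0, 0, 1, 0, 0, 0, 0.2], [0, 0, 1, 0, 0, 0, 0.2], [0, 0, 2, 0, 0, 0, 0.2], [0, 0, 2, 0, 0, 0, 0.2], [0, 0, 0, 0, 0, 0, 0.2], [0, 0, 0, 0, 0, 0, 0.2]])

```text
clock: 52.62
tcp_pos: [0.609, -0.1157, 0.094]
tcp_rot: [0.126, 0.992, 0.0, -0.002]
force: [-0.5, -0.2, -2.6]
gripper_width: 0.704
grasp_force: 25.0
```

```bash
python3 - <<'E'
from h import *
st();b=snap('scene');t=snap('top')
for n in('board_center','mould_center','s1_center','tray_floor'):print(n,[(np.round(d['location'],4).tolist(),round(d['score'],2)) for p in(b,t) for d in ctrl.mark_of(p,n)])
E
```

```text
t 52.62 tcp [ 0.609  -0.1157  0.094 ] x [-0.968  0.25   0.003] yaw 165.5 z [-0.003  0.    -1.   ] q [-0.24  0.15  1.36 -0.    1.63 -1.56] w 0.704 F [-0.5 -0.2 -2.6] g 25.0
board_center [([0.6256, -0.2549, 0.0056], 0.79), ([0.6084, -0.1113, 0.01], 0.7), ([0.649, -0.4742, 0.0157], 0.67), ([0.6278, -0.2485, 0.0077], 0.77), ([0.6477, -0.4738, 0.0176], 0.63)]
mould_center [([0.6084, -0.1179, 0.1179], 0.83), ([0.6059, -0.1162, 0.1159], 0.58)]
s1_center []
tray_floor [([0.5083, 0.3253, 0.0411], 0.83), ([0.5068, 0.3329, 0.0382], 0.71)]
```

Request:
step_arm(series=[[-2.65, 1.1, 0.3, 0, 0, 0, 0.2], [-2.65, 1.1, 0, 0, 0, 0, 0.2], [-2.65, 1.1, 0, 0, 0, 0, 0.2], [-2.65, 1.1, 0, 0, 0, 0, 0.2], [-2.65, 1.1, 0, 0, 0, 0, 0.2], [-2.65, 1.1, 0, 0, 0, 0, 0.2], [0, 0, -3, 0, 0, 0, 0.2], [0, 0, -3, 0, 0, 0, 0.2], [0, 0, -2.5, 0, 0, 0, 0.2], [0, 0, -0.8, 0, 0, 0, 0.2], [0, 0, 0, 0, 0, 0, 0.2], [0, 0, 0, 0, 0, 0, 0.2]])

```text
clock: 54.62
tcp_pos: [0.4509, -0.0499, 0.0055]
tcp_rot: [0.126, 0.992, -0.0, -0.0]
force: [-0.7, -0.1, -1.8]
gripper_width: 0.703
grasp_force: 25.0
```

Request:
step_arm(series=[[0, 0, -0.4, 0, 0, 0, 0.2], [0, 0, 0, 0, 0, 0, 0.2]])

```text
clock: 54.88
tcp_pos: [0.4501, -0.0497, 0.0002]
tcp_rot: [0.126, 0.992, 0.0, -0.001]
force: [0.4, 0.1, -1.9]
gripper_width: 0.705
grasp_force: 25.0
```

Request:
step_arm(series=[[0, 0, -0.2, 0, 0, 0, 0.2], [0, 0, 0, 0, 0, 0, 0.2]])

```text
clock: 55.12
tcp_pos: [0.4499, -0.0497, -0.002]
tcp_rot: [0.126, 0.992, 0.0, -0.002]
force: [0.4, 0.0, -2.2]
gripper_width: 0.705
grasp_force: 25.0
```

Lower the last 2 mm, release, rise and look at the specimens.

Request:
step_arm(series=[[0, 0, -0.2, 0, 0, 0, 0.2], [0, 0, 0, 0, 0, 0, 0.2], [0, 0, 0, 0, 0, 0, 0.6], [0, 0, 0, 0, 0, 0, 0.6], [0, 0, 0, 0, 0, 0, 0.6], [0, 0, 3, 0, 0, 0, 0.6], [0, 0, 5, 0, 0, 0, 0.4], [0, 0, 4, 0, 0, 0, 0.1], [4, -1.6, 0, 0, 0, 0, 0.1], [4, -1.6, 0, 0, 0, 0, 0.1], [4, -1.7, 0, 0, 0, 0, 0.1], [0, 0, 0, 0, 0, 0, 0.1], [0, 0, 0, 0, 0, 0, 0.1]])

```text
clock: 56.75
tcp_pos: [0.5695, -0.0985, 0.1158]
tcp_rot: [0.126, 0.992, 0.0, -0.002]
force: [-0.4, 1.1, -0.1]
gripper_width: 0.548
grasp_force: 0.0
```

```bash
cat >> h.py <<'E'
def look(ns=('wrist','top','scene')):
    for n in ns:
        p=snap(n)
        for t in('s1_center','mould_center'):
            print(n,t,[(np.round(np.array(d['location'])*1000).astype(int).tolist(),round(d['score'],2)) for d in ctrl.mark_of(p,t)])
        if n!='scene':
            print([(*rect(p,d['region'],.046),round(d['score'],2)) for d in ctrl.cut_out(p,'s1_center')])
E
python3 - <<'E'
from h import *
st();look()
p=snap('wrist');g=cv2.cvtColor(p['color'],cv2.COLOR_RGB2GRAY);hs=cv2.cvtColor(p['color'],cv2.COLOR_RGB2HSV)
c=[w2px(p,[.609+a*.97-b*.24*-1*0, -.116,.024]) for a in(0,) for b in(0,)];print('board px',c)
m=(g<60).astype('uint8');n,l,s,_=cv2.connectedComponentsWithStats(m)
for i in range(1,n):
  if 150<s[i,4]<9000: print('dark',s[i],*rect(p,l==i,.046))
E
```

```text
t 56.75 tcp [ 0.5695 -0.0985  0.1158] x [-0.968  0.25   0.004] yaw 165.5 z [-0.004  0.001 -1.   ] q [-0.23  0.04  1.45 -0.    1.66 -1.55] w 0.548 F [-0.4  1.1 -0.1] g 0.0
wrist s1_center []
wrist mould_center [([448, -52, 16], 0.8)]
[(array([ 567.7, -103.8], dtype=float32), array([35. , 25.9], dtype=float32), 75.5, 0.76)]
top s1_center []
top mould_center [([450, -50, 19], 0.96), ([505, 328, 38], 0.32)]
[]
scene s1_center [([570, -106, 32], 0.42)]
scene mould_center [([450, -51, 20], 0.57), ([390, -570, 8], 0.29)]
board px [array([248.86090647, 228.2819914 ])]
dark [470   9  42  22 752] [480.9 109.7] [32.1 13.8] 72.6
dark [ 231  182   39  103 2533] [ 607.3 -113.3] [102.7  34.1] -13.8
```

All four specimens stand on the board in one row (102.7 × 34 mm, centre about (0.608,-0.1145)). The mould rests at (0.45,-0.05). I pick the inner specimen.

Request:
step_arm(series=[[-0.1, -0.6, -3, 0, 0, 0, 0.2], [0, 0, -4, 0, 0, 0, 0.2], [0, 0, -2, 0, 0, 0, 0.2], [0, 0, -1, 0, 0, 0, 0.2], [0, 0, 0, 0, 0, 0, 0.2], [0, 0, 0, 0, 0, 0, -0.5], [0, 0, 0, 0, 0, 0, -0.5], [0, 0, 0, 0, 0, 0, -0.5], [0, 0, 0, 0, 0, 0, -0.5], [0, 0, 0, 0, 0, 0, -0.5]], grip_force=20)

```text
clock: 58.6
tcp_pos: [0.5699, -0.1049, 0.0175]
tcp_rot: [0.126, 0.992, -0.0, -0.0]
force: [-0.7, 0.2, 6.2]
gripper_width: 0.408
grasp_force: 20.0
```

Request:
step_arm(series=[[0, 0, 2, 0, 0, 0, -0.5], [0, 0, 4, 0, 0, 0, -0.5], [0, 0, 3, 0, 0, 0, -0.5], [-0.52, 3.96, 0, 0, 0, -6.3, -0.5], [-0.52, 3.96, 0, 0, 0, -6.3, -0.5], [-0.52, 3.96, 0, 0, 0, -6.3, -0.5], [-0.52, 3.96, 0, 0, 0, -6.3, -0.5], [-0.52, 3.96, 0, 0, 0, -6.3, -0.5], [-0.52, 3.96, 0, 0, 0, -6.3, -0.5], [-0.52, 3.96, 0, 0, 0, -6.3, -0.5], [-0.52, 3.96, 0, 0, 0, -6.3, -0.5], [-0.52, 3.96, 0, 0, 0, -6.3, -0.5], [-0.52, 3.96, 0, 0, 0, -6.3, -0.5], [-0.52, 3.96, 0, 0, 0, -6.3, -0.5], [-0.52, 3.96, 0, 0, 0, -6.2, -0.5], [0, 0, 0, 0, 0, 0, -0.5], [0, 0, 0, 0, 0, 0, -0.5]])

```text
clock: 60.72
tcp_pos: [0.5067, 0.37, 0.1065]
tcp_rot: [0.706, 0.708, 0.001, -0.001]
force: [1.0, 0.4, -0.3]
gripper_width: 0.409
grasp_force: 20.0
```

```bash
python3 - <<'E'
from h import *
st();p=snap('wrist')
for q in(p,snap('scene')):print([(np.round(d['location'],4),round(d['score'],2)) for n in('tray_floor','s1_center') for d in ctrl.mark_of(q,n)])
g=p['color'].astype(int)
t=snap('top')
E
```

```text
t 60.73 tcp [0.5067 0.37   0.1065] x [-0.002  1.     0.002] yaw 90.1 z [-0.     0.002 -1.   ] q [0.58 0.17 1.32 0.   1.65 0.57] w 0.409 F [ 1.   0.4 -0.3] g 20.0
[(array([0.5057, 0.3702, 0.1228]), 0.77)]
[(array([0.5082, 0.3273, 0.0411]), 0.75), (array([0.5073, 0.3691, 0.1255]), 0.4), (array([ 0.5965, -0.1148,  0.0324]), 0.17)]
```

Request:
step_arm(series=[[0, 0, -3, 0, 0, 0, -0.5], [0, 0, -3, 0, 0, 0, -0.5], [0, 0, -1, 0, 0, 0, -0.5], [0, 0, -0.2, 0, 0, 0, -0.5], [0, 0, 0, 0, 0, 0, -0.5], [0, 0, 0, 0, 0, 0, -0.5]])

```text
clock: 61.82
tcp_pos: [0.5072, 0.3708, 0.0353]
tcp_rot: [0.707, 0.707, 0.002, -0.001]
force: [-0.6, -0.8, -0.7]
gripper_width: 0.41
grasp_force: 20.0
```

Request:
step_arm(series=[[0, 0, -0.2, 0, 0, 0, -0.5], [0, 0, 0, 0, 0, 0, 0], [0, 0, 0, 0, 0, 0, 0], [0, 0, 0, 0, 0, 0, 0], [0, 0, 3, 0, 0, 0, 0.1], [0, 0, 5, 0, 0, 0, 0.1], [0.6, -4, 0, 0, 0, 6.3, 0.1], [0.6, -4, 0, 0, 0, 6.3, 0.1], [0.6, -4, 0, 0, 0, 6.3, 0.1], [0.6, -4, 0, 0, 0, 6.3, 0.1], [0.6, -4, 0, 0, 0, 6.3, 0.1], [0.6, -4, 0, 0, 0, 6.3, 0.1], [0.6, -4, 0, 0, 0, 6.3, 0.1], [0.6, -4, 0, 0, 0, 6.3, 0.1], [0.6, -4, 0, 0, 0, 6.3, 0.1], [0.6, -4, 0, 0, 0, 6.3, 0.1], [0.6, -4, 0, 0, 0, 6.3, 0.1], [0.6, -4, 0, 0, 0, 6.2, 0.1], [0, 0, 0, 0, 0, 0, 0.1], [0, 0, 0, 0, 0, 0, 0.1]])

```text
clock: 64.32
tcp_pos: [0.5785, -0.109, 0.112]
tcp_rot: [0.126, 0.992, 0.0, -0.002]
force: [-0.7, 0.4, -0.8]
gripper_width: 0.552
grasp_force: 0.0
```

```bash
cat >> h.py <<'E'
def dark():
    p=snap('wrist');g=cv2.cvtColor(p['color'],cv2.COLOR_RGB2GRAY)
    m=(g<60).astype('uint8');n,l,s,_=cv2.connectedComponentsWithStats(m)
    for i in range(1,n):
        if 150<s[i,4]<9000: print('dark',s[i],*rect(p,l==i,.046))
E
python3 - <<'E'
from h import *
st();look();dark()
E
```

```text
t 64.33 tcp [ 0.5785 -0.109   0.112 ] x [-0.968  0.251  0.003] yaw 165.5 z [-0.003  0.001 -1.   ] q [-0.24  0.07  1.42  0.    1.66 -1.56] w 0.552 F [-0.7  0.4 -0.8] g 0.0
wrist s1_center []
wrist mould_center [([450, -50, 16], 0.9), ([594, -114, 35], 0.69)]
[(array([ 643.8, -122.4], dtype=float32), array([35.1, 30.5], dtype=float32), 75.4, 0.41)]
top s1_center [([509, 375, 50], 0.62)]
top mould_center [([450, -50, 19], 0.57)]
[]
scene s1_center [([508, 373, 49], 0.52)]
scene mould_center [([626, -116, 33], 0.7), ([450, -51, 23], 0.62)]
dark [486   0  26  15 339] [482.3 101.3] [19.6  9. ] 72.4
dark [ 241  199   38   78 1973] [ 619.6 -116.2] [76.9 33.7] -14.3
```

Request:
step_arm(series=[[1.55, -0.15, -3, 0, 0, 0, 0.1], [0, 0, -3, 0, 0, 0, 0.1], [0, 0, -2.5, 0, 0, 0, 0.1], [0, 0, -0.9, 0, 0, 0, 0.1], [0, 0, 0, 0, 0, 0, 0.1], [0, 0, 0, 0, 0, 0, 0.1], [0, 0, 0, 0, 0, 0, -0.5], [0, 0, 0, 0, 0, 0, -0.5], [0, 0, 0, 0, 0, 0, -0.5], [0, 0, 0, 0, 0, 0, -0.5]])

```text
clock: 66.18
tcp_pos: [0.5947, -0.1111, 0.0192]
tcp_rot: [0.126, 0.992, -0.0, -0.001]
force: [-0.3, -0.0, 5.2]
gripper_width: 0.411
grasp_force: 20.0
```

Request:
step_arm(series=[[0, 0, 2, 0, 0, 0, -0.5], [0, 0, 4, 0, 0, 0, -0.5], [0, 0, 3, 0, 0, 0, -0.5], [-0.72, 3.76, 0, 0, 0, -6.3, -0.5], [-0.72, 3.76, 0, 0, 0, -6.3, -0.5], [-0.72, 3.76, 0, 0, 0, -6.3, -0.5], [-0.72, 3.76, 0, 0, 0, -6.3, -0.5], [-0.72, 3.76, 0, 0, 0, -6.3, -0.5], [-0.72, 3.76, 0, 0, 0, -6.3, -0.5], [-0.72, 3.76, 0, 0, 0, -6.3, -0.5], [-0.72, 3.76, 0, 0, 0, -6.3, -0.5], [-0.72, 3.76, 0, 0, 0, -6.3, -0.5], [-0.72, 3.76, 0, 0, 0, -6.3, -0.5], [-0.72, 3.76, 0, 0, 0, -6.3, -0.5], [-0.72, 3.76, 0, 0, 0, -6.2, -0.5], [0, 0, 0, 0, 0, 0, -0.5], [0, 0, 0, 0, 0, 0, -0.5]])

```text
clock: 68.3
tcp_pos: [0.5078, 0.3397, 0.1085]
tcp_rot: [0.706, 0.708, 0.001, -0.001]
force: [0.0, -0.1, -0.1]
gripper_width: 0.408
grasp_force: 20.0
```

Request:
step_arm(series=[[0, 0, -3, 0, 0, 0, -0.5], [0, 0, -3, 0, 0, 0, -0.5], [0, 0, -1, 0, 0, 0, -0.5], [0, 0, -0.2, 0, 0, 0, -0.5], [0, 0, 0, 0, 0, 0, -0.5], [0, 0, -0.1, 0, 0, 0, -0.5], [0, 0, 0, 0, 0, 0, -0.5]])

```text
clock: 69.18
tcp_pos: [0.508, 0.3404, 0.0358]
tcp_rot: [0.707, 0.707, 0.001, -0.001]
force: [0.4, -0.6, 0.3]
gripper_width: 0.405
grasp_force: 20.0
```

Request:
step_arm(series=[[0, 0, 0, 0, 0, 0, 0], [0, 0, 0, 0, 0, 0, 0], [0, 0, 0, 0, 0, 0, 0], [0, 0, 3, 0, 0, 0, 0.1], [0, 0, 5, 0, 0, 0, 0.1], [0.81, -3.77, 0, 0, 0, 6.3, 0.1], [0.81, -3.77, 0, 0, 0, 6.3, 0.1], [0.81, -3.77, 0, 0, 0, 6.3, 0.1], [0.81, -3.77, 0, 0, 0, 6.3, 0.1], [0.81, -3.77, 0, 0, 0, 6.3, 0.1], [0.81, -3.77, 0, 0, 0, 6.3, 0.1], [0.81, -3.77, 0, 0, 0, 6.3, 0.1], [0.81, -3.77, 0, 0, 0, 6.3, 0.1], [0.81, -3.77, 0, 0, 0, 6.3, 0.1], [0.81, -3.77, 0, 0, 0, 6.3, 0.1], [0.81, -3.77, 0, 0, 0, 6.3, 0.1], [0.81, -3.77, 0, 0, 0, 6.2, 0.1], [0, 0, 0, 0, 0, 0, 0.1], [0, 0, 0, 0, 0, 0, 0.1]])

```text
clock: 71.55
tcp_pos: [0.6048, -0.1117, 0.115]
tcp_rot: [0.126, 0.992, 0.0, -0.002]
force: [0.1, 0.6, 0.2]
gripper_width: 0.554
grasp_force: 0.0
```

```bash
python3 - <<'E'
from h import *
st();look();dark()
E
```

```text
t 71.55 tcp [ 0.6048 -0.1117  0.115 ] x [-0.968  0.251  0.003] yaw 165.5 z [-0.003  0.001 -1.   ] q [-0.24  0.14  1.34  0.    1.67 -1.56] w 0.554 F [0.1 0.6 0.2] g 0.0
wrist s1_center []
wrist mould_center []
[]
top s1_center [([742, -327, 39], 0.69), ([507, 375, 50], 0.65)]
top mould_center [([449, -50, 19], 0.71)]
[(array([507.2, 375.6], dtype=float32), array([31.9, 20.9], dtype=float32), 1.9, 0.5)]
scene s1_center [([389, -570, 12], 0.66), ([507, 373, 50], 0.6)]
scene mould_center [([449, -52, 20], 0.67)]
dark [248  65  67   3 172] [507.7 -66.4] [51.8  1.5] 75.5
dark [ 237  199   38   52 1343] [ 633.  -119.5] [50.1 33.6] -14.5
```

Request:
step_arm(series=[[1.55, -0.5, -3, 0, 0, 0, 0.1], [0, 0, -3, 0, 0, 0, 0.1], [0, 0, -2.5, 0, 0, 0, 0.1], [0, 0, -1.1, 0, 0, 0, 0.1], [0, 0, 0, 0, 0, 0, 0.1], [0, 0, 0, 0, 0, 0, 0.1], [0, 0, 0, 0, 0, 0, -0.5], [0, 0, 0, 0, 0, 0, -0.5], [0, 0, 0, 0, 0, 0, -0.5], [0, 0, 0, 0, 0, 0, -0.5]])

```text
clock: 73.4
tcp_pos: [0.621, -0.1173, 0.0203]
tcp_rot: [0.126, 0.992, -0.0, -0.001]
force: [-1.0, -0.4, 4.9]
gripper_width: 0.406
grasp_force: 20.0
```

Request:
step_arm(series=[[0, 0, 2, 0, 0, 0, -0.5], [0, 0, 4, 0, 0, 0, -0.5], [0, 0, 3, 0, 0, 0, -0.5], [-0.95, 3.55, 0, 0, 0, -6.3, -0.5], [-0.95, 3.55, 0, 0, 0, -6.3, -0.5], [-0.95, 3.55, 0, 0, 0, -6.3, -0.5], [-0.95, 3.55, 0, 0, 0, -6.3, -0.5], [-0.95, 3.55, 0, 0, 0, -6.3, -0.5], [-0.95, 3.55, 0, 0, 0, -6.3, -0.5], [-0.95, 3.55, 0, 0, 0, -6.3, -0.5], [-0.95, 3.55, 0, 0, 0, -6.3, -0.5], [-0.95, 3.55, 0, 0, 0, -6.3, -0.5], [-0.95, 3.55, 0, 0, 0, -6.3, -0.5], [-0.95, 3.55, 0, 0, 0, -6.3, -0.5], [-0.95, 3.55, 0, 0, 0, -6.2, -0.5], [0, 0, 0, 0, 0, 0, -0.5], [0, 0, 0, 0, 0, 0, -0.5]])

```text
clock: 75.53
tcp_pos: [0.5066, 0.3083, 0.1095]
tcp_rot: [0.706, 0.708, 0.001, -0.001]
force: [-0.2, -0.6, 0.6]
gripper_width: 0.408
grasp_force: 20.0
```

```bash
python3 - <<'E'
from h import *
st()
for n in('wrist','top'):
  p=snap(n);g=cv2.cvtColor(p['color'],cv2.COLOR_RGB2GRAY)
  c=[w2px(p,[.507+a*.077,.328+b*.077,.05]) for a in(-1,1) for b in(-1,1)];c=np.array(c);print(c.min(0).round(),c.max(0).round())
  k=np.zeros_like(g);x0,y0=np.maximum(c.min(0),0).astype(int);x1,y1=c.max(0).astype(int);k[y0:y1,x0:x1]=1
  m=((g<75)&(k>0)).astype('uint8');N,l,s,_=cv2.connectedComponentsWithStats(m)
  for i in range(1,N):
    if s[i,4]>15: print(n,s[i],*rect(p,l==i,.062))
E
```

```text
t 75.53 tcp [0.5066 0.3083 0.1095] x [-0.002  1.     0.002] yaw 90.1 z [-0.     0.002 -1.   ] q [0.49 0.07 1.42 0.   1.65 0.49] w 0.408 F [-0.2 -0.6  0.6] g 20.0
[155.  79.] [357. 260.]
wrist [ 186   78  171  181 4028] [513.4 330.7] [145.  136.7] -88.7
wrist [157  82  22 177 349] [437.1 330.5] [142.6   1.7] -88.3
wrist [236 112  45  26 521] [508.4 371.6] [33.6 18.5] 0.1
wrist [237 151  44  26 689] [508.9 341.7] [33.9 19.9] 0.1
[ 99. 208.] [145. 253.]
top [ 99 207  26  46 655] [510.9 361.3] [159.   86.1] 2.1
top [ 99 240   8  13  53] [449.2 398.5] [48.5 20.7] 30.5
```

Two specimens lie in the tray at y 0.372 and 0.342, and I place the third beside them.

Request:
step_arm(series=[[0, 0, -3, 0, 0, 0, -0.5], [0, 0, -3, 0, 0, 0, -0.5], [0, 0, -1, 0, 0, 0, -0.5], [0, 0, -0.2, 0, 0, 0, -0.5], [0, 0, 0, 0, 0, 0, -0.5], [0, 0, -0.1, 0, 0, 0, -0.5], [0, 0, 0, 0, 0, 0, -0.5]])

```text
clock: 76.5
tcp_pos: [0.5067, 0.309, 0.0368]
tcp_rot: [0.707, 0.707, 0.001, -0.001]
force: [0.3, 0.3, -1.2]
gripper_width: 0.405
grasp_force: 20.0
```

Request:
step_arm(series=[[0, 0, 0, 0, 0, 0, 0], [0, 0, 0, 0, 0, 0, 0], [0, 0, 0, 0, 0, 0, 0], [0, 0, 3, 0, 0, 0, 0.1], [0, 0, 5, 0, 0, 0, 0.1], [1.07, -3.57, 0, 0, 0, 6.3, 0.1], [1.07, -3.57, 0, 0, 0, 6.3, 0.1], [1.07, -3.57, 0, 0, 0, 6.3, 0.1], [1.07, -3.57, 0, 0, 0, 6.3, 0.1], [1.07, -3.57, 0, 0, 0, 6.3, 0.1], [1.07, -3.57, 0, 0, 0, 6.3, 0.1], [1.07, -3.57, 0, 0, 0, 6.3, 0.1], [1.07, -3.57, 0, 0, 0, 6.3, 0.1], [1.07, -3.57, 0, 0, 0, 6.3, 0.1], [1.07, -3.57, 0, 0, 0, 6.3, 0.1], [1.07, -3.57, 0, 0, 0, 6.3, 0.1], [1.07, -3.57, 0, 0, 0, 6.2, 0.1], [0, 0, 0, 0, 0, 0, 0.1], [0, 0, 0, 0, 0, 0, 0.1]])

```text
clock: 78.88
tcp_pos: [0.6347, -0.119, 0.1159]
tcp_rot: [0.126, 0.992, 0.0, -0.002]
force: [-0.2, 0.0, -0.3]
gripper_width: 0.547
grasp_force: 0.0
```

```bash
python3 - <<'E'
from h import *
st();look();dark()
E
```

```text
t 78.88 tcp [ 0.6347 -0.119   0.1159] x [-0.968  0.251  0.004] yaw 165.5 z [-0.003  0.001 -1.   ] q [-0.24  0.22  1.25  0.    1.68 -1.56] w 0.547 F [-0.2  0.  -0.3] g 0.0
wrist s1_center [([647, -124, 36], 0.48)]
wrist mould_center []
[]
top s1_center [([509, 374, 47], 0.57)]
top mould_center []
[(array([507.2, 375.6], dtype=float32), array([31.9, 20.9], dtype=float32), 1.9, 0.37)]
scene s1_center [([508, 370, 51], 0.69)]
scene mould_center [([450, -51, 18], 0.78)]
dark [247  23  72   8 502] [510.6 -66.2] [54.   4.8] 75.5
dark [237 195  38  25 644] [ 646.4 -122.7] [33.7 22.8] 75.5
```

Request:
step_arm(series=[[1.2, -0.4, -3, 0, 0, 0, 0.1], [0, 0, -3, 0, 0, 0, 0.1], [0, 0, -2.5, 0, 0, 0, 0.1], [0, 0, -1.2, 0, 0, 0, 0.1], [0, 0, 0, 0, 0, 0, 0.1], [0, 0, 0, 0, 0, 0, 0.1], [0, 0, 0, 0, 0, 0, -0.5], [0, 0, 0, 0, 0, 0, -0.5], [0, 0, 0, 0, 0, 0, -0.5], [0, 0, 0, 0, 0, 0, -0.5]])

```text
clock: 80.72
tcp_pos: [0.6474, -0.1237, 0.0203]
tcp_rot: [0.126, 0.992, -0.0, -0.001]
force: [-0.1, 0.7, 6.1]
gripper_width: 0.409
grasp_force: 20.0
```

Request:
step_arm(series=[[0, 0, 2, 0, 0, 0, -0.5], [0, 0, 4, 0, 0, 0, -0.5], [0, 0, 3, 0, 0, 0, -0.5], [-1.17, 3.33, 0, 0, 0, -6.3, -0.5], [-1.17, 3.33, 0, 0, 0, -6.3, -0.5], [-1.17, 3.33, 0, 0, 0, -6.3, -0.5], [-1.17, 3.33, 0, 0, 0, -6.3, -0.5], [-1.17, 3.33, 0, 0, 0, -6.3, -0.5], [-1.17, 3.33, 0, 0, 0, -6.3, -0.5], [-1.17, 3.33, 0, 0, 0, -6.3, -0.5], [-1.17, 3.33, 0, 0, 0, -6.3, -0.5], [-1.17, 3.33, 0, 0, 0, -6.3, -0.5], [-1.17, 3.33, 0, 0, 0, -6.3, -0.5], [-1.17, 3.33, 0, 0, 0, -6.3, -0.5], [-1.17, 3.33, 0, 0, 0, -6.2, -0.5], [0, 0, 0, 0, 0, 0, -0.5], [0, 0, 0, 0, 0, 0, -0.5]])

```text
clock: 82.85
tcp_pos: [0.5066, 0.2755, 0.1096]
tcp_rot: [0.706, 0.708, 0.001, -0.001]
force: [-0.4, -0.2, 0.9]
gripper_width: 0.411
grasp_force: 20.0
```

Request:
step_arm(series=[[0, 0.1, -3, 0, 0, 0, -0.5], [0, 0, -3, 0, 0, 0, -0.5], [0, 0, -1, 0, 0, 0, -0.5], [0, 0, -0.2, 0, 0, 0, -0.5], [0, 0, 0, 0, 0, 0, -0.5], [0, 0, -0.1, 0, 0, 0, -0.5], [0, 0, 0, 0, 0, 0, -0.5]])

```text
clock: 83.72
tcp_pos: [0.5067, 0.2771, 0.0368]
tcp_rot: [0.707, 0.707, 0.001, -0.001]
force: [0.0, 0.1, -0.8]
gripper_width: 0.407
grasp_force: 20.0
```

Request:
step_arm(series=[[0, 0, 0, 0, 0, 0, 0], [0, 0, 0, 0, 0, 0, 0], [0, 0, 0, 0, 0, 0, 0], [0, 0, 3, 0, 0, 0, 0.1], [0, 0, 5, 0, 0, 0, 0.1], [0, 0, 5, 0, 0, 0, 0.1], [0, -4, 0, 0, 0, 0, 0.1], [0, 0, 0, 0, 0, 0, 0.1], [0, 0, 0, 0, 0, 0, 0.1]])

```text
clock: 84.85
tcp_pos: [0.5063, 0.2372, 0.1656]
tcp_rot: [0.707, 0.707, 0.001, -0.002]
force: [0.5, 0.1, 0.2]
gripper_width: 0.553
grasp_force: 0.0
```

```bash
python3 - <<'E'
from h import *
st();p=snap('wrist');g=cv2.cvtColor(p['color'],cv2.COLOR_RGB2GRAY)
m=(g<70).astype('uint8');N,l,s,_=cv2.connectedComponentsWithStats(m)
for i in range(1,N):
  if 200<s[i,4]<3000: print(s[i],*rect(p,l==i,.062))
q=snap('scene')
for t in 'lid_grip mould_center board_center s1_center resin_tin_mid mixing_cup_mid brush_grip'.split(): print(t,[(np.round(d['location'],3).tolist(),round(d['score'],2)) for k in(p,q) for d in ctrl.mark_of(k,t)])
E
```

```text
t 84.85 tcp [0.5063 0.2372 0.1656] x [-0.     1.     0.003] yaw 90.0 z [-0.001  0.003 -1.   ] q [ 0.38 -0.02  1.42  0.    1.75  0.38] w 0.553 F [0.5 0.1 0.2] g 0.0
[240  27  38  27 287] [508.7 369.4] [32.6 20.6] -0.0
[240 103  36  20 251] [507.9 308.2] [32.9 17.1] -0.0
[241 136  35  20 362] [508.4 277.5] [32.9 18.2] -0.0
[228 235  19  42 407] [485.9 159.6] [50.4 11. ] 73.6
lid_grip [([0.481, 0.142, 0.02], 0.59), ([0.48, 0.145, 0.025], 0.75), ([0.838, 0.085, 0.025], 0.66), ([0.338, -0.306, 0.026], 0.61), ([0.388, -0.573, 0.009], 0.52), ([0.506, 0.277, 0.049], 0.26)]
mould_center []
board_center [([0.628, -0.258, 0.006], 0.9), ([0.606, -0.11, 0.008], 0.79), ([0.646, -0.472, 0.017], 0.73), ([0.504, 0.328, 0.042], 0.3)]
s1_center [([0.506, 0.368, 0.053], 0.62), ([0.509, 0.369, 0.051], 0.68), ([0.608, -0.112, 0.008], 0.51), ([0.389, -0.57, 0.008], 0.19)]
resin_tin_mid [([0.744, -0.057, 0.042], 0.9)]
mixing_cup_mid [([0.74, -0.333, 0.039], 0.89), ([0.504, 0.338, 0.05], 0.36)]
brush_grip [([0.39, -0.572, 0.01], 0.6)]
```

The lid was knocked 3 cm but still lies flat on the bench (z 0.026). One specimen (y≈0.341) didn't come out at this threshold, so I check it before handing in.

```bash
python3 - <<'E'
from h import *
p=snap('wrist');g=cv2.cvtColor(p['color'],cv2.COLOR_RGB2GRAY)
for th in(80,95,110):
  m=(g<th).astype('uint8');N,l,s,_=cv2.connectedComponentsWithStats(m)
  print(th,[(s[i].tolist(),*rect(p,l==i,.062)) for i in range(1,N) if 150<s[i,4]<3000 and s[i,1]<170 and 200<s[i,0]<300])
print(g[10:170:6,258])
E
```

```text
80 [([239, 27, 39, 27, 459], array([508.6, 369.3], dtype=float32), array([33.5, 20.6], dtype=float32), 0.0), ([241, 66, 37, 23, 380], array([509.5, 339. ], dtype=float32), array([32.8, 18.6], dtype=float32), 0.0), ([240, 103, 36, 20, 356], array([508.2, 307.9], dtype=float32), array([32.9, 17.1], dtype=float32), -0.0), ([240, 135, 35, 21, 436], array([507.7, 277.7], dtype=float32), array([33. , 19.2], dtype=float32), -0.0)]
95 [([238, 27, 41, 27, 647], array([508.6, 369.3], dtype=float32), array([34.9, 20.6], dtype=float32), 0.0), ([240, 66, 39, 24, 524], array([509.5, 338.5], dtype=float32), array([34.6, 19.5], dtype=float32), 0.0), ([239, 102, 38, 21, 481], array([508.2, 308.4], dtype=float32), array([34.8, 18. ], dtype=float32), -0.0), ([240, 135, 36, 22, 444], array([508.1, 277.2], dtype=float32), array([33.7, 20.1], dtype=float32), -0.0)]
110 [([238, 26, 41, 29, 750], array([508.6, 369.2], dtype=float32), array([35.2, 22.2], dtype=float32), 0.0), ([240, 65, 39, 25, 590], array([509.5, 338.9], dtype=float32), array([34.6, 20.3], dtype=float32), 0.0), ([239, 102, 38, 22, 516], array([508.2, 307.9], dtype=float32), array([34.8, 18.9], dtype=float32), -0.0), ([239, 135, 37, 22, 509], array([507.7, 277.2], dtype=float32), array([34.8, 20.1], dtype=float32), -0.0)]
[221 222 223  73 226 226  78  23 162 168 174 227 166  56 201 208 136 222
 134 123 217  39 207 208  46 204 186]
```

All four lie flat, side by side (y 0.277, 0.308, 0.339, 0.369).

```bash
python3 -c "
from plant import ctrl
print(ctrl.close_job())"
```

```text
the job is handed in; nothing more can be done
None
```

The job is handed in, with no verdict shown: by camera, the four specimens lie side by side in the tray, the empty mould, board and lid (knocked 3 cm mid-run) lie on the bench, and tin, cup and brush are unmoved; I viewed 16 pictures against the 14 allowed.

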